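Rack the lock rods and run the latch check

ROBOT

A 6-joint arm with a two-finger parallel gripper is mounted at the origin on the work surface. World frame = base frame: x ahead of the robot, y to its left, z up, the work surface at z = 0. Lengths are in m, angles in rad, forces in N, time in s.
With the tool pointing down it reaches from about 0.375 to 0.75 m from the base axis. Payload 9 kg.
Tool frame: the origin (TCP) lies on the centre line of the jaws, within the pads' length; the fingertips stand 22 mm ahead of it and the grasp point (between the pads) lies 3 mm ahead of it; z points along the fingers, y is the line along which they close (so a half turn about z gives the same grasp; the last joint's range is limited). The gripper opens to 85 mm and grips with 20 to 120 N. Pads are 22 mm wide; open, the fingers measure 114 mm over their backs; the gripper's body (76 mm by 85 mm) begins 54 mm behind the grasp point. The pads swing forward as they close: fully open they stand 13 mm farther back than shut.
Start: joints at [-1.414, 0.104, 0.097, 1.564, 0, 1.353], TCP at [0.22, -0.558, 0.253] pointing down, gripper open.
Joint ranges: [-2.99, 2.99], [-0.84, 1.86], [-1.1, 1.16], [-1.84, 2.11], [-1.51, 1.56], [-3.14, 3.14]. Speed limits (rad/s): [2.22, 2.22, 2.57, 3.14, 3.14, 3.14].

INTERFACE

Orientations are given as a unit quaternion [w, x, y, z].
In Python, from plant import robot gives the robot as it stands.
- The arm moves only by the tool play_rows, never from a script. Its argument "commands" is a list that holds one entry, the list of rows, each a list of 5 numbers: the shift along the world's x, y, z in mm, then the turn about the world's z in degrees, then the opening, from -1 (shut) to 1 (fully open). A call has 1 to 20 rows; each row is the pose to reach, as a shift and turn from the pose commanded when the call began; what a row does not reach only later rows make up. A row lasts 1/12 s, in which the tool goes at most 41.7 mm and 7.16 degrees, less where a joint would pass 70% of its speed; a pose out of reach is approached as far as the arm can. A call with a gripper value outside its range is refused whole. The fingers move at their own pace and stop on an object; the grip force is fixed at half the most. Time passes only in rows, so rows that repeat a pose let the fingers close. It gives the time, the measured TCP pose, the force, the opening and the grip force at its end, in the units of the state.
- robot.get_state(): the state, without advancing time (a new reading comes with each control period).
- robot.camera(name): name is "side" or "top"; returns a dict with "color" (420x560x3 uint8, red, green, blue), "camera_matrix" (3x3 intrinsics, pixels), "rvec" (rotation vector, rad) and "tvec" (3), from world to camera coordinates, as OpenCV has them. Camera axes: x right, y down, z forward; pixel columns grow to the right and rows downward; lengths in m; the calibration is good to about 2 mm. A picture is of the moment at which its call begins. There is no depth.
- robot.hand_in(): hands the job in; it is judged then, once.
The state is a dict: "time": time; "joint_pos": joint angles; "dq": joint speeds; "tau": joint torques, N m; "tool_pos": TCP position; "ee_rot": TCP orientation; "ft_force": force on the tool from outside, world axes, zero at the start; "torque": the same for the moment, N m; "finger_gap": finger opening in m; "grasp_force": force on a finger pad.
Only numpy, scipy, OpenCV 4.12 (cv2) and the standard library are available. Lean on these libraries where they do the work, as an engineer would, in place of code of your own. Each camera call takes 0.05 s, during which the arm holds its last target. There are 200 camera calls.

TASK

Pull the drawer all the way out, then stand every lock rod plain end down, knob up, in the rack in the drawer, one rod to a slot and fully down, and push the drawer fully home under the stainless top. Only then start the check by pressing the three push keys one at a time, from largest to smallest: the large one, the middle-sized one, the small one. Leave the other parts on the bench where they are; the drawer stays home and the rods stay in the rack.

Things in the scene. Friction and masses are not known exactly. Their poses are not given: they have to be found in the camera images.
- unit: Fixed drawer unit, may stand askew. Origin on the bench at the middle of its front (robot-side) edge; x points away from the robot into the unit, y left, z up. Two green side panels 6 mm thick at y = +-135 mm and a stainless top (overhang) 160 to 172 mm above the bench, from x = 0 to 170 mm. Front and back are open. Centre line: y = 0.
- drawer (a joint): How far the shallow steel drawer is drawn out of the unit towards the robot (along the unit's -x), m: 0 = fully home, 0.16 = fully out at its stop. Runs on rollers, 2 N friction plus 8 N s/m damping; stays where left. The drawer is 236 mm wide, its sides 30 mm high.
- tab_top (a point): Middle of the top edge of the drawer's upright steel pull tab, 78 mm above the bench; the tab is 12 mm thick along the unit's x, 50 mm wide along its y, and stands free above the 34 mm high drawer front. 75 mm in front of the unit's front edge when the drawer is home, on the unit's centre line.
- rack (a point): Aluminium rack fixed in the drawer: four square slots at y = -69, -23, 23, 69 mm, each 26 x 26 mm inside, 60 mm deep with a floor; outer walls 3 mm. Origin: middle of the slot floors, on the unit's centre line, 85 mm beyond the tab, 24 mm above the bench. z runs up out of the slots, leaning 40 degrees from vertical away from the robot; x points away from the robot and down; y left.
- rod0: Lock rod, about 120 g, may be absent (None): square steel shaft 14 x 14 mm with a round chromed knob 20 mm across at one end, 130 mm overall; all alike. Starts lying on the bench. Origin at the centre of the plain square end (foot), on the centre line; x runs along the rod to the knob: shaft from x = 0 to 110 mm, knob from 110 to 130 mm.
- rod1: Lock rod, about 120 g, may be absent (None): square steel shaft 14 x 14 mm with a round chromed knob 20 mm across at one end, 130 mm overall; all alike. Starts lying on the bench. Origin at the centre of the plain square end (foot), on the centre line; x runs along the rod to the knob: shaft from x = 0 to 110 mm, knob from 110 to 130 mm.
- rod2: Lock rod, about 120 g, may be absent (None): square steel shaft 14 x 14 mm with a round chromed knob 20 mm across at one end, 130 mm overall; all alike. Starts lying on the bench. Origin at the centre of the plain square end (foot), on the centre line; x runs along the rod to the knob: shaft from x = 0 to 110 mm, knob from 110 to 130 mm.
- rod3: Lock rod, about 120 g, may be absent (None): square steel shaft 14 x 14 mm with a round chromed knob 20 mm across at one end, 130 mm overall; all alike. Starts lying on the bench. Origin at the centre of the plain square end (foot), on the centre line; x runs along the rod to the knob: shaft from x = 0 to 110 mm, knob from 110 to 130 mm.
- key_large (a joint): How far the largest (40 mm across) round black push key is pressed down, m: 0 = up, 0.006 = fully down, which takes 4 N; springs back. It counts as pressed beyond 0.0045.
- key_medium (a joint): How far the middle-sized (27 mm across) round black push key is pressed down, m: 0 = up, 0.006 = fully down, which takes 4 N; springs back. It counts as pressed beyond 0.0045.
- key_small (a joint): How far the smallest (16 mm across) round black push key is pressed down, m: 0 = up, 0.006 = fully down, which takes 4 N; springs back. It counts as pressed beyond 0.0045.
- key_large_top (a point): Centre of the top face of the largest (40 mm across) round push key when up; pressed straight down. The three keys stand 64 mm apart in a row on a grey strip 200 x 52 mm, 12 mm high, fixed to the bench; which stands where changes from start to start.
- key_medium_top (a point): Centre of the top face of the middle-sized (27 mm across) round push key when up; pressed straight down. The three keys stand 64 mm apart in a row on a grey strip 200 x 52 mm, 12 mm high, fixed to the bench; which stands where changes from start to start.
- key_small_top (a point): Centre of the top face of the smallest (16 mm across) round push key when up; pressed straight down. The three keys stand 64 mm apart in a row on a grey strip 200 x 52 mm, 12 mm high, fixed to the bench; which stands where changes from start to start.
- gauge: Bystander: brass striker gauge, 70 x 35 mm, on the unit's top.
- retainer: Bystander: blue plastic seal retainer strip, 110 x 18 mm, on the unit's top.
- cover0: Bystander: black latch cover, 75 x 50 x 18 mm.
- cover1: Bystander: black latch cover, 75 x 50 x 18 mm.
- spare_knob: Bystander: loose chromed lock knob, 28 mm across, 34 mm high.
- driver: Bystander: screwdriver.
Things that resemble listed ones, but are neither listed nor needed, are in the scene too. Leave any turquoise look-alike of the rod0 alone.

How it is judged:
By the outcome, as a careful person would: the job done as asked, in the order asked, and still so for the second after the job is handed in, with the robot touching nothing.
Of rod0, rod1, rod2, rod3 only 3 to 4 are there at a start; the rules pass over those that are not, and their reading is None.
At some moment in a run one of rod0, rod1, rod2, rod3 may be knocked a few centimetres aside while the robot is not near it.
It also fails if it takes over 208 s, if anything falls off the work surface, if the arm or the gripper's body presses on something with over 40 N, if the wrist force passes 120 N, or if a joint passes its speed limit or range.

## Working session

There is one attempt and no reset: what is moved stays moved. The work goes in short steps, Python scripts to look and compute and a tool call to move; the robot and the scene stay as the last step left them, time stands still between calls to the robot, and variables do not carry over. Pictures are saved under pics/ and viewed, at most 14 in all, crops included, and the job is handed in when it is done.

Besides the shell and the picture viewer there is one more tool, called after "Emit:" as name(argument=value, ...), one argument or row to a line, values as JSON. play_rows: Moves the arm, as the interface text tells. Its arguments: {"type":"object","properties":{"commands":{"type":"array","items":{"type":"array","items":{"type":"array","items":{"type":"number"}}}}},"required":["commands"]}

```bash
ls; mkdir -p pics; cat > h.py <<'E'
import numpy as np, cv2
from plant import robot
def cam(n):
    c=robot.camera(n); c['R']=cv2.Rodrigues(np.array(c['rvec'],float))[0]; c['t']=np.array(c['tvec'],float).ravel(); c['K']=np.array(c['camera_matrix'],float); return c
def ray(c,uv):
    d=c['R'].T@np.linalg.inv(c['K'])@np.array([uv[0],uv[1],1.]); return -c['R'].T@c['t'], d/np.linalg.norm(d)
def onz(c,uv,z):
    o,d=ray(c,uv); return o+d*(z-o[2])/d[2]
def proj(c,p):
    q=c['K']@(c['R']@np.array(p,float)+c['t']); return q[:2]/q[2]
def tri(c1,u1,c2,u2):
    o1,d1=ray(c1,u1);o2,d2=ray(c2,u2)
    s=np.linalg.lstsq(np.c_[d1,-d2],o2-o1,rcond=None)[0]
    a,b=o1+s[0]*d1,o2+s[1]*d2; return (a+b)/2,np.linalg.norm(a-b)
def save(c,n,scale=1.4,crop=None):
    im=c['color'][:,:,::-1]
    if crop: x0,y0,x1,y1=crop; im=im[y0:y1,x0:x1]
    cv2.imwrite('pics/'+n,cv2.resize(im,None,fx=scale,fy=scale,interpolation=cv2.INTER_CUBIC))
E
python3 - <<'E'
from h import *
for n in('top','side'):
    c=cam(n); save(c,n+'0.png',1.42); np.save(n+'0.npy',c['color']); print(n,c['K'].round(1).tolist(),(-c['R'].T@c['t']).round(3),c['R'].round(2).tolist())
print(robot.get_state())
E
```

```text
pics
top [[473.4, 0.0, 278.0], [0.0, 473.4, 220.1], [0.0, 0.0, 1.0]] [0.288 0.024 1.634] [[-0.0, -1.0, -0.01], [-0.99, 0.0, -0.13], [0.13, 0.01, -0.99]]
side [[503.5, 0.0, 281.7], [0.0, 503.5, 204.9], [0.0, 0.0, 1.0]] [0.4   1.059 1.146] [[-0.99, -0.1, 0.02], [-0.09, 0.7, -0.71], [0.06, -0.71, -0.71]]
{'time': 0.1, 'joint_pos': array([-1.41370176e+00,  1.04660954e-01,  9.65589164e-02,  1.56391457e+00,
        9.28660472e-06,  1.35313183e+00]), 'dq': array([ 3.95755983e-04, -2.02730038e-03,  3.81789559e-03, -6.66973607e-05,
        8.36308157e-04,  8.85162015e-04]), 'tau': array([ 7.01471217e-03, -5.58202565e+01,  5.04721963e+01,  1.27627022e-02,
       -3.07758683e-04,  1.18704253e-05]), 'tool_pos': array([ 0.21961618, -0.55806746,  0.2525941 ]), 'ee_rot': array([-6.09718186e-04,  9.82495579e-01,  1.86284903e-01,  2.31163723e-05]), 'ft_force': array([-0.17644132, -0.09851586,  0.8786401 ]), 'torque': array([-0.03109672, -0.00393853, -0.03536691]), 'grasp_force': 0.0, 'finger_gap': 0.08569026636584685}
```

View pics/top0.png

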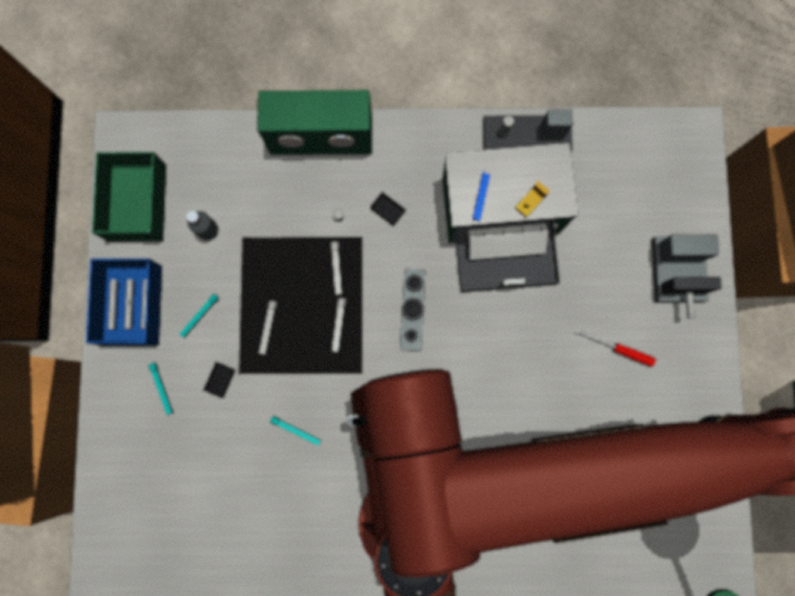

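View pics/side0.png

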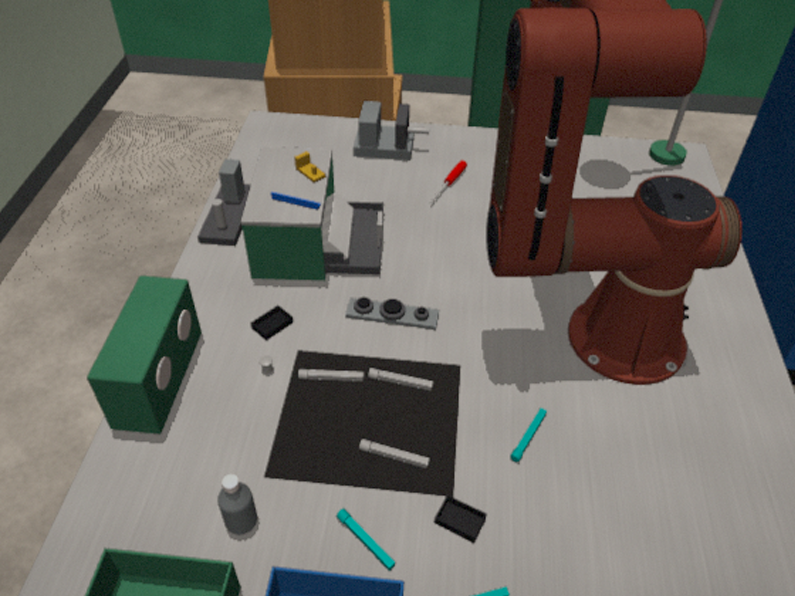

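The top view shows three white rods on the black mat, at about (336,267), (338,325) and (267,327). The keys are at (414,283), (412,309) and (411,336), the unit top spans about (447–577,145–227), and the tab is at (514,282). In the side view all three rod knobs point away from the robot. The turquoise rods and the ones in the blue bin are look-alikes.

```bash
cat >> h.py <<'E'
def blobs(m,amin=20):
    cs,_=cv2.findContours(m.astype(np.uint8),cv2.RETR_EXTERNAL,cv2.CHAIN_APPROX_NONE)
    return [k for k in cs if cv2.contourArea(k)>amin]
def rods(c,box,thr=110,z=.008):
    x0,y0,x1,y1=box; m=np.zeros(c['color'].shape[:2],bool); m[y0:y1,x0:x1]=c['color'][y0:y1,x0:x1].min(2)>thr
    out=[]
    for k in blobs(m,60):
        msk=np.zeros(m.shape,np.uint8); cv2.drawContours(msk,[k],-1,1,-1)
        ys,xs=np.nonzero(msk); P=np.array([onz(c,(x,y),z)[:2] for x,y in zip(xs,ys)])
        ctr=P.mean(0); w,V=np.linalg.eigh(np.cov(P.T)); a=V[:,1]; a=a if a[0]>0 else -a
        s=(P-ctr)@a; lat=(P-ctr)@np.array([-a[1],a[0]])
        lo,hi=s.min(),s.max(); e=lambda q:np.ptp(lat[q]).round(4)
        out.append((ctr+a*(lo+hi)/2,np.degrees(np.arctan2(a[1],a[0])),hi-lo,e(s<lo+.02),e(s>hi-.02)))
    return out
E
python3 - <<'E'
from h import *
c=cam('top'); s=cam('side')
for r in rods(c,(172,168,254,262)): print('rod mid',r[0].round(4),'yaw %.1f len %.3f'%(r[1],r[2]),'foot/knob width',r[3:])
g=c['color'].astype(int)
# unit top
m=np.zeros(g.shape[:2],bool); m[90:165,305:415]=g[90:165,305:415].min(2)>120
for k in blobs(m,800):
    box=cv2.boxPoints(cv2.minAreaRect(k)); ap=cv2.approxPolyDP(cv2.convexHull(k),4,True)[:,0]
    print('top',[onz(c,p,.172)[:2].round(4).tolist() for p in ap], ap.tolist())
m=np.zeros(g.shape[:2],bool); m[190:206,345:380]=g[190:206,345:380].min(2)>130
for k in blobs(m,8): r=cv2.minAreaRect(k); print('tab',r,onz(c,r[0],.078).round(4))
# keys
m=np.zeros(g.shape[:2],bool); m[185:250,278:304]=g[185:250,278:304].max(2)<75
for k in blobs(m,8):
    r=cv2.minEnclosingCircle(k); print('key',r,onz(c,r[0],.022).round(4))
g2=s['color'].astype(int)
m=np.zeros(g.shape[:2],bool); m[200:235,240:312]=g2[200:235,240:312].max(2)<60
for k in blobs(m,8):
    r=cv2.minAreaRect(k); print('skey',np.round(r[0],1),np.round(r[1],1),onz(s,r[0],.022).round(4))
save(c,'unit.png',6,(300,70,420,215-50+50)) if 0 else save(c,'unit.png',4,(270,70,420,220))
E
```

```text
rod mid [0.4641 0.3455] yaw -10.5 len 0.125 foot/knob width (np.float64(0.0143), np.float64(0.0137))
rod mid [0.4702 0.1725] yaw -7.0 len 0.129 foot/knob width (np.float64(0.015), np.float64(0.0138))
rod mid [0.6108 0.1782] yaw 4.7 len 0.126 foot/knob width (np.float64(0.0141), np.float64(0.0116))
top [[0.8978, -0.4076], [0.6536, -0.3976], [0.678, -0.095], [0.7733, -0.055], [0.9002, -0.0564]] [[414, 90], [414, 164], [318, 157], [305, 128], [305, 90]]
tab ((368.5, 204.0), (2.0, 21.0), 90.0) [ 0.5418 -0.2681  0.078 ]
tab ((362.0, 197.5), (3.0, 14.0), 90.0) [ 0.5638 -0.2471  0.078 ]
key ((289.23077392578125, 235.88461303710938), 3.349783182144165) [ 0.442  -0.0048  0.022 ]
key ((290.27777099609375, 217.27777099609375), 6.842682838439941) [ 0.5061 -0.0089  0.022 ]
key ((291.0384521484375, 198.96153259277344), 5.053948402404785) [ 0.5699 -0.012   0.022 ]
skey [276.  222.5] [ 5. 16.] [0.5021 0.0151 0.022 ]
skey [296.5 218.5] [3. 5.] [ 0.4413 -0.0092  0.022 ]
skey [256.2 218.4] [ 3.7 12. ] [0.5645 0.0052 0.022 ]
skey [276.  215.5] [ 9. 12.] [ 0.5053 -0.0143  0.022 ]
skey [255.5 213. ] [6.7 8. ] [ 0.5697 -0.0173  0.022 ]
```

View pics/unit.png

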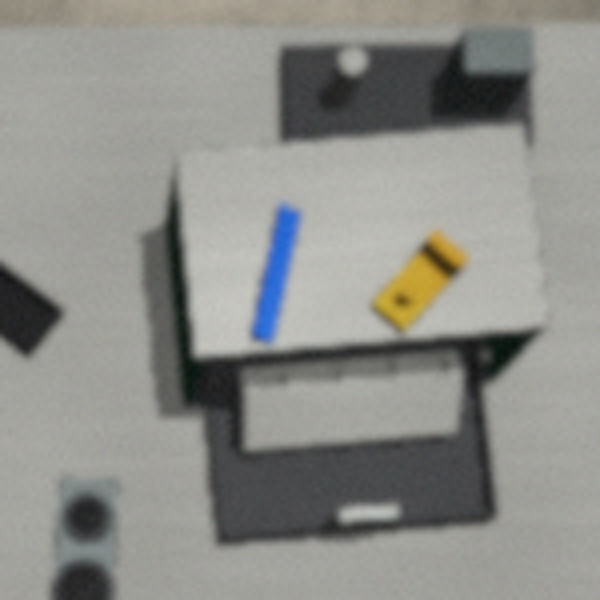

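The crop shows the unit top's corners at (193,357), (545,328), (180,152) and (527,122), the tab top centred at (369,514), and the rack front at (240–465,365–450).

```bash
python3 - <<'E'
from h import *
c=cam('top'); f=lambda u,v,z:onz(c,(270+u/4-.5+.125,70+v/4-.5+.125),z)[:2]
fl,fr,bl,br=[f(*p,.172) for p in((193,357),(545,328),(180,152),(527,122))]
print(fl,fr,bl,br,'w',np.linalg.norm(fl-fr),np.linalg.norm(fl-bl))
for a,b in((fr,fl),(br,bl),(fl,bl),(fr,br)): d=b-a; print('ang',np.degrees(np.arctan2(d[1],d[0])))
O=(fl+fr)/2; print('O',O); T=f(369,513,.078); d=O-T; print('tab',T,np.linalg.norm(d),np.degrees(np.arctan2(d[1],d[0])))
E
```

```text
[ 0.67192946 -0.09453863] [ 0.69385788 -0.37353349] [ 0.84076428 -0.0866364 ] [ 0.86401624 -0.36569592] w 0.27985529781303087 0.16901964528813287
ang 94.49409111432774
ang 94.76303067754375
ang 2.679743788070537
ang 2.6372055925505364
O [ 0.68289367 -0.23403606]
tab [ 0.56256291 -0.24664343] 0.12098940996598959 5.9812071942061005
```

Emit:
play_rows(
  commands=[
    [[343,311,0,73,1],[343,311,0,73,1],[343,311,0,73,1],[343,311,0,73,1],[343,311,0,73,1],[343,311,0,73,1],[343,311,0,73,1],[343,311,0,73,1],[343,311,0,73,1],[343,311,0,73,1],[343,311,0,73,1],[343,311,0,73,1],[343,311,0,73,1],[343,311,0,73,1],[343,311,-30,73,1],[343,311,-60,73,1],[343,311,-90,73,1],[343,311,-90,73,1]],
  ],
)

```text
time: 1.75
tool_pos: [0.5589, -0.2471, 0.1568]
ee_rot: [-0.004, 0.68, 0.733, -0.001]
ft_force: [-0.8, 0.2, -1.5]
finger_gap: 0.0847
grasp_force: 0.0
```

```bash
python3 - <<'E'
from h import *
c=cam('top'); s=cam('side'); 
import cv2
a=c['color'][:,:,::-1]; b=s['color'][:,:,::-1]
cv2.imwrite('pics/both1.png',np.vstack([cv2.resize(a,(400,300),interpolation=cv2.INTER_AREA),cv2.resize(b,(400,300),interpolation=cv2.INTER_AREA)]))
p=s; print(robot.get_state()['tool_pos'])
E
```

```text
[ 0.56127161 -0.24817853  0.16325806]
```

View pics/both1.png

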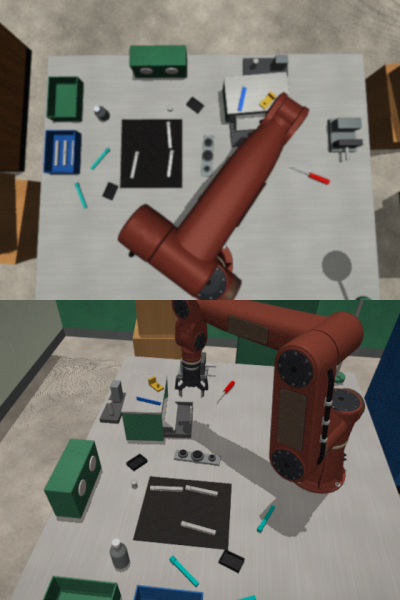

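Both views show three rods on the mat and no fourth rod in the area the arm had hidden. The gripper is above the tab.

Emit:
play_rows(
  commands=[
    [[0,0,-30,0,1],[0,0,-60,0,1],[0,0,-89,0,1],[0,0,-89,0,1],[0,0,-89,0,-1],[0,0,-89,0,-1],[0,0,-89,0,-1],[0,0,-89,0,-1],[0,0,-89,0,-1],[0,0,-89,0,-1],[0,0,-89,0,-1]],
  ],
)

```text
time: 2.77
tool_pos: [0.5631, -0.2477, 0.0755]
ee_rot: [0.001, 0.679, 0.734, 0.0]
ft_force: [-0.9, 1.1, 6.1]
finger_gap: 0.0106
grasp_force: 61.9
```

Emit:
play_rows(
  commands=[
    [[-10,-1,0,0,-1],[-25,-2,0,0,-1],[-40,-3,0,0,-1],[-55,-4,0,0,-1],[-70,-5,0,0,-1],[-85,-6,0,0,-1],[-95,-7,0,0,-1],[-104,-8,0,0,-1],[-104,-8,0,0,-1],[-104,-8,0,0,-1]],
  ],
)

```text
time: 3.6
tool_pos: [0.4585, -0.2562, 0.0755]
ee_rot: [0.001, 0.679, 0.734, -0.0]
ft_force: [-0.8, -0.7, 7.9]
finger_gap: 0.0108
grasp_force: 63.1
```

Emit:
play_rows(
  commands=[
    [[-5,0,0,0,-1],[-7,0,0,0,-1],[-7,0,0,0,-1]],
  ],
)

```text
time: 3.85
tool_pos: [0.4519, -0.2567, 0.0755]
ee_rot: [0.001, 0.679, 0.734, -0.001]
ft_force: [0.5, -4.8, 5.7]
finger_gap: 0.0109
grasp_force: 62.9
```

Emit:
play_rows(
  commands=[
    [[-2,0,0,0,-1],[-2,0,0,0,-1],[-2,0,0,0,-1]],
  ],
)

```text
time: 4.1
tool_pos: [0.4501, -0.2568, 0.0755]
ee_rot: [0.002, 0.679, 0.734, -0.001]
ft_force: [0.4, -6.8, 6.3]
finger_gap: 0.0107
grasp_force: 62.8
```

Emit:
play_rows(
  commands=[
    [[-2,0,0,0,-1],[-2,0,0,0,-1],[-2,0,0,0,-1]],
  ],
)

```text
time: 4.35
tool_pos: [0.4482, -0.257, 0.0755]
ee_rot: [0.002, 0.679, 0.734, -0.001]
ft_force: [0.2, -7.5, 5.0]
finger_gap: 0.0112
grasp_force: 62.7
```

Emit:
play_rows(
  commands=[
    [[-2,-1,0,0,-1],[-2,-1,0,0,-1],[-2,-1,0,0,-1]],
  ],
)

```text
time: 4.6
tool_pos: [0.4474, -0.2571, 0.0755]
ee_rot: [0.002, 0.679, 0.734, 0.001]
ft_force: [8.9, -1.5, 2.6]
finger_gap: 0.0105
grasp_force: 62.4
```

Emit:
play_rows(
  commands=[
    [[-2,0,0,0,-1],[-2,0,0,0,-1],[-2,0,0,0,-1]],
  ],
)

```text
time: 4.85
tool_pos: [0.4472, -0.2571, 0.0755]
ee_rot: [0.004, 0.678, 0.735, 0.002]
ft_force: [21.8, -1.5, -5.2]
finger_gap: 0.0104
grasp_force: 61.6
```

Emit:
play_rows(
  commands=[
    [[-2,0,0,0,-1],[-2,0,0,0,-1],[-2,0,0,0,-1]],
  ],
)

```text
time: 5.1
tool_pos: [0.4471, -0.2571, 0.0755]
ee_rot: [0.005, 0.678, 0.735, 0.004]
ft_force: [34.7, -1.4, -12.1]
finger_gap: 0.0109
grasp_force: 60.9
```

The drawer reached its stop with the TCP at x = 0.447. The travel direction gives a unit yaw of 4.65°. Next I release the tab and go to the farthest rod.

Emit:
play_rows(
  commands=[
    [[4,0,0,0,1],[4,0,0,0,1],[4,0,0,0,1],[4,0,0,0,1],[4,0,30,0,1],[4,0,70,0,1],[4,0,110,0,1],[4,0,130,0,1]],
  ],
)

```text
time: 5.77
tool_pos: [0.446, -0.2571, 0.209]
ee_rot: [0.002, 0.679, 0.734, -0.0]
ft_force: [0.1, 0.1, 1.2]
finger_gap: 0.0855
grasp_force: 0.0
```

Emit:
play_rows(
  commands=[
    [[187,437,0,90,1],[187,437,0,90,1],[187,437,0,90,1],[187,437,0,90,1],[187,437,0,90,1],[187,437,0,90,1],[187,437,0,90,1],[187,437,0,90,1],[187,437,0,90,1],[187,437,0,90,1],[187,437,0,90,1],[187,437,0,90,1],[187,437,0,90,1],[187,437,0,90,1],[187,437,0,90,1],[187,437,0,90,1]],
  ],
)

```text
time: 7.1
tool_pos: [0.6324, 0.1798, 0.2043]
ee_rot: [-0.0, -0.037, 0.999, -0.0]
ft_force: [-0.2, -0.4, -0.0]
finger_gap: 0.0857
grasp_force: 0.0
```

```bash
python3 - <<'E'
from h import *
c=cam('top'); save(c,'unit2.png',4,(270,120,420,270))
st=robot.get_state(); q=st['ee_rot']; print(st['tool_pos'],np.degrees(2*np.arctan2(q[2],q[1])))
s=cam('side'); save(s,'side2.png',3,(160,90,340,270))
E
```

```text
[0.63248984 0.17972092 0.204401  ] 184.28602535968622
```

View pics/unit2.png

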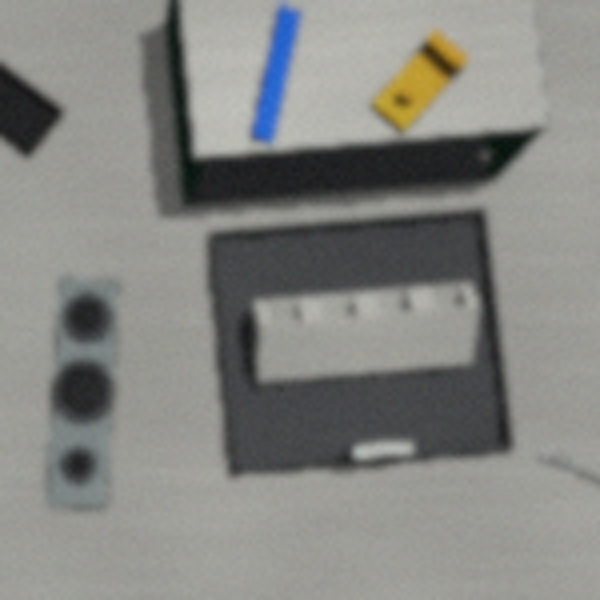

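View pics/side2.png

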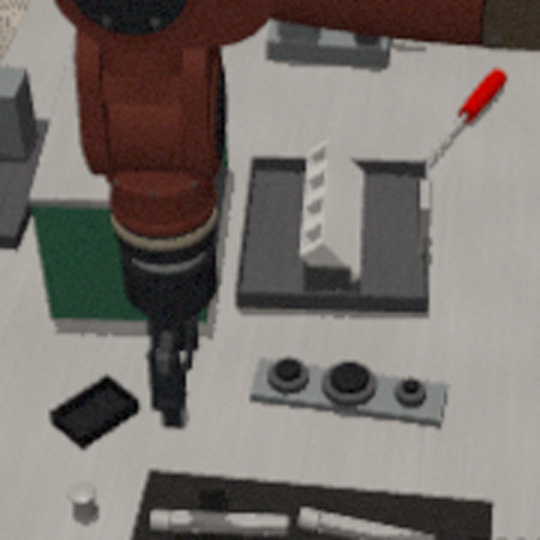

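The top crop shows the drawer fully out, the tab at (384,450), and the rack's near-wall top edge running from (258,322) to (478,307) with four slots behind it. The side crop shows the slot mouths facing away from the robot and the gripper in front of the unit.

```bash
cat >> h.py <<'E'
TH=np.radians(4.65); UX=np.array([np.cos(TH),np.sin(TH)]); UY=np.array([-UX[1],UX[0]])
E
python3 - <<'E'
from h import *
c=cam('top'); s=cam('side')
f=lambda u,v,z:onz(c,(270+u/4-.375,120+v/4-.375),z)[:2]
TC=np.array([.4471,-.2571])
for nm,pts,z in (('tab',[(352,450),(414,443)],.078),('nearedge',[(258,322),(478,307)],.0803),('faredge',[(255,298),(475,283)],.0597),('drawer',[(230,473),(511,449),(209,234),(484,212)],.032)):
    for p in pts: d=f(*p,z)-TC; print(nm,f(*p,z).round(4),(d@UX).round(4),(d@UY).round(4))
for r in rods(c,(172,168,254,262)): print('rod',r[0].round(4),'%.1f %.3f'%r[1:3],r[3:])
# side check near/far edge left end (y=+85)
g=lambda u,v,z:onz(s,(160+u/3-.33,90+v/3-.33),z)[:2]
for nm,p,z in(('near left top',(332,222),.0803),('far left',(306,262),.0597),('near right',(352,155),.0803),('far right',(325,140),.0803)):
    d=g(*p,z)-TC; print(nm,(d@UX).round(4),(d@UY).round(4))
E
```

```text
tab [ 0.448  -0.2295] 0.0031 0.0274
tab [ 0.4535 -0.2808] 0.0045 -0.0242
nearedge [ 0.5551 -0.1539] 0.116 0.0941
nearedge [ 0.5667 -0.3369] 0.1128 -0.0893
faredge [ 0.5791 -0.1541] 0.14 0.092
faredge [ 0.591  -0.3399] 0.1367 -0.0942
drawer [ 0.4336 -0.1331] -0.0034 0.1246
drawer [ 0.4529 -0.3719] -0.0035 -0.1149
drawer [ 0.6405 -0.1187] 0.204 0.1223
drawer [ 0.6586 -0.3562] 0.2028 -0.1159
near left top 0.1019 0.0599
far left 0.1283 0.1031
near right 0.0834 -0.059
far right 0.1153 -0.0857
```

Emit:
play_rows(
  commands=[
    [[0,0,-40,0,1],[0,0,-80,0,1],[0,0,-120,0,1],[0,0,-150,0,1],[0,0,-170,0,1],[0,0,-178,0,1],[0,0,-178,0,1],[0,0,-178,0,1],[0,0,-178,0,-1],[0,0,-178,0,-1],[0,0,-178,0,-1],[0,0,-178,0,-1],[0,0,-178,0,-1],[0,0,-178,0,-1],[0,0,-178,0,-1]],
  ],
)

```text
time: 8.55
tool_pos: [0.633, 0.1806, 0.0269]
ee_rot: [0.0, -0.039, 0.999, 0.0]
ft_force: [0.2, -0.3, 2.8]
finger_gap: 0.0121
grasp_force: 61.4
```

Emit:
play_rows(
  commands=[
    [[0,0,20,0,-1],[0,0,50,0,-1],[0,0,90,0,-1],[0,0,130,0,-1],[0,0,170,0,-1],[0,0,210,0,-1],[0,-40,210,0,-1],[0,-80,210,0,-1],[2,-120,210,0,-1],[4,-160,210,0,-1],[6,-200,210,0,-1],[8,-240,210,0,-1],[10,-280,210,0,-1],[12,-320,210,0,-1],[14,-350,210,0,-1],[17,-375,210,0,-1],[17,-390,210,0,-1],[17,-390,210,0,-1],[17,-390,210,0,-1]],
  ],
)

```text
time: 10.13
tool_pos: [0.6494, -0.2095, 0.2358]
ee_rot: [-0.0, -0.039, 0.999, 0.0]
ft_force: [-0.4, 0.4, -1.2]
finger_gap: 0.0121
grasp_force: 60.8
```

```bash
cat >> h.py <<'E'
C0=np.array([.4469,-.2546])
def W(x,y,out=.16): return C0+(x+.235)*UX+y*UY   # unit coords -> world xy (m)
def U(p): d=np.array(p[:2])-C0; return np.array([d@UX-.235,d@UY])
E
python3 - <<'E'
from h import *
st=robot.get_state(); print(st['tool_pos'],U(st['tool_pos']))
s=cam('side'); t=cam('top'); save(s,'piv0.png',4,(160,60,320,200))
print(proj(s,[*W(0,.028),.172]), proj(s,[*st['tool_pos'][:2],st['tool_pos'][2]-.0185]))
for r in rods(t,(172,168,254,262)): print('rod',r[0].round(4),'%.1f %.3f'%r[1:3])
E
```

```text
[ 0.64941652 -0.20945296  0.23578972] [-0.02949005  0.02858068]
[228.86637111 134.36840155] [237.5375365  123.00328285]
rod [0.4655 0.3452] -10.5 0.128
rod [0.4702 0.1725] -7.1 0.130
```

View pics/piv0.png

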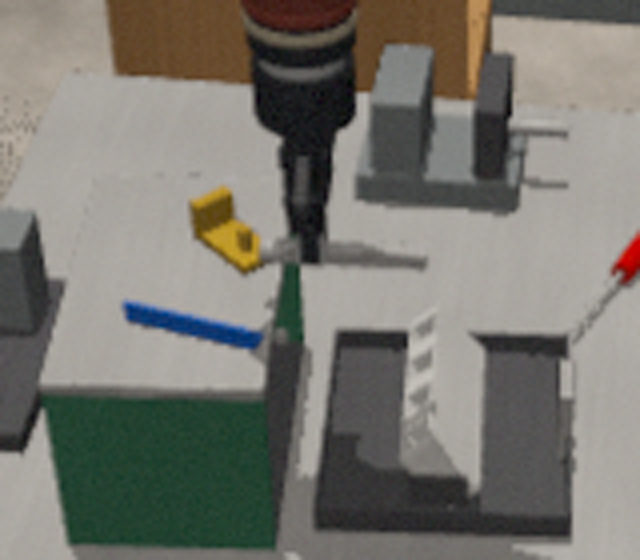

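The rod is held level, with the knob at (262,256) over the unit's edge and the foot at (427,263). I'll press the knob down on the edge to tilt it.

Emit:
play_rows(
  commands=[
    [[0,0,-15,0,-1],[0,0,-30,0,-1],[0,0,-33,0,-1],[0,0,-36,0,-1],[0,0,-39,0,-1],[0,0,-42,0,-1],[0,0,-42,0,-1]],
  ],
)

```text
time: 10.82
tool_pos: [0.65, -0.209, 0.1972]
ee_rot: [0.001, -0.039, 0.999, -0.001]
ft_force: [-6.1, 3.0, 9.6]
finger_gap: 0.0121
grasp_force: 62.4
```

Emit:
play_rows(
  commands=[
    [[0,0,-2,0,-1],[0,0,-4,0,-1],[0,0,-6,0,-1],[0,0,-6,0,-1]],
  ],
)

```text
time: 11.15
tool_pos: [0.6497, -0.2098, 0.1925]
ee_rot: [0.001, -0.039, 0.999, -0.001]
ft_force: [-11.8, 0.5, 16.1]
finger_gap: 0.0125
grasp_force: 65.6
```

Emit:
play_rows(
  commands=[
    [[0,0,-2,0,-1],[0,0,-4,0,-1],[0,0,-6,0,-1],[0,0,-6,0,-1]],
  ],
)

```text
time: 11.48
tool_pos: [0.6494, -0.2099, 0.1866]
ee_rot: [0.001, -0.039, 0.999, -0.001]
ft_force: [-13.9, 1.0, 17.8]
finger_gap: 0.012
grasp_force: 69.4
```

```bash
python3 - <<'E'
from h import *
st=robot.get_state(); print(st['tool_pos'],U(st['tool_pos']),st['ft_force'])
s=cam('side'); save(s,'piv1.png',5,(200,70,320,170))
E
```

```text
[ 0.64935902 -0.20988066  0.18656469] [-0.02958203  0.02815905] [-13.89607274   1.0333115   17.8276138 ]
```

View pics/piv1.png

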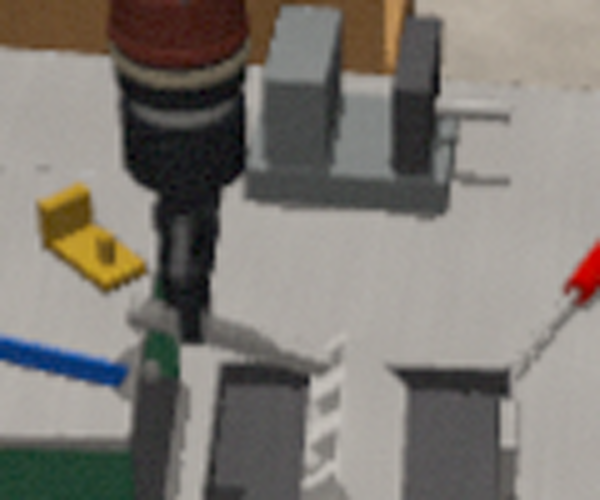

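The rod is tilting: the foot at (328,362) is now well below the knob at (140,318). I'll keep pressing.

Emit:
play_rows(
  commands=[
    [[0,0,-2,0,-1],[0,0,-4,0,-1],[1,0,-6,0,-1],[1,0,-8,0,-1],[2,0,-10,0,-1],[2,0,-12,0,-1],[2,0,-12,0,-1]],
  ],
)

```text
time: 12.12
tool_pos: [0.6508, -0.2099, 0.1742]
ee_rot: [-0.0, -0.039, 0.999, -0.001]
ft_force: [-16.7, 1.6, 17.5]
finger_gap: 0.0122
grasp_force: 80.7
```

```bash
cat >> h.py <<'E'
def heldrod(foot_uv,c=None):
    # foot centre pixel (side view) -> foot pos in plane through TCP containing unit x,z ; returns tilt
    c=c or cam('side'); st=robot.get_state(); T=np.array(st['tool_pos']); o,d=ray(c,foot_uv)
    n=np.array([*UY,0]); p=o+d*((T-o)@n)/(d@n); G=T-np.array([0,0,.0185]); v=p-G
    return p,np.degrees(np.arctan2(-v[2],-(v[:2]@UX))),np.linalg.norm(v)
E
python3 - <<'E'
from h import *
st=robot.get_state(); print(st['tool_pos'],U(st['tool_pos']),st['ft_force'])
s=cam('side'); save(s,'piv2.png',5,(200,70,320,170))
E
```

```text
[ 0.65079536 -0.20989075  0.17422911] [-0.02815124  0.02803254] [-16.69909049   1.58680234  17.48014223]
```

View pics/piv2.png

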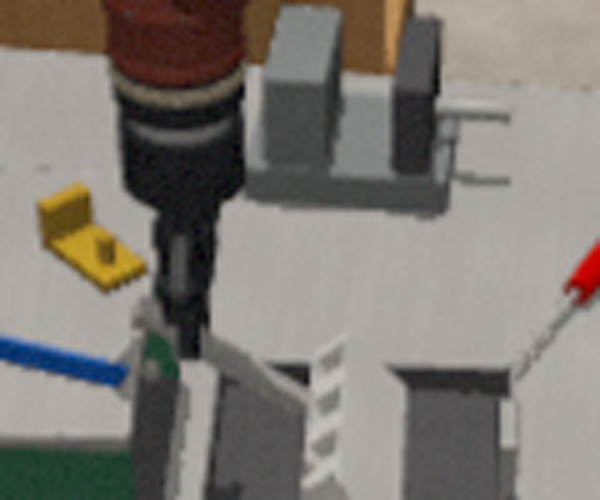

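The rod is tilted much more now, with the foot at about (303,402) in the crop. I'll compute the tilt.

```bash
python3 - <<'E'
from h import *
for uv in((303,402),(306,395),(300,405)): print(heldrod((200+uv[0]/5-.4,70+uv[1]/5-.4)))
E
```

```text
(array([ 0.58031743, -0.21558064,  0.11240284]), np.float64(31.505249642167644), np.float64(0.08285619017140791))
(array([ 0.57831208, -0.215738  ,  0.11827753]), np.float64(27.266900469837662), np.float64(0.08172718279733619))
(array([ 0.58229708, -0.21543629,  0.10982406]), np.float64(33.7626969264532), np.float64(0.08256636711991513))
```

Emit:
play_rows(
  commands=[
    [[0,0,-2,0,-1],[1,0,-4,0,-1],[2,0,-6,0,-1],[3,0,-8,0,-1],[3,0,-8,0,-1]],
  ],
)

```text
time: 12.73
tool_pos: [0.6531, -0.2099, 0.1669]
ee_rot: [-0.001, -0.039, 0.999, -0.001]
ft_force: [-23.8, 2.6, 23.7]
finger_gap: 0.0124
grasp_force: 93.6
```

```bash
python3 - <<'E'
from h import *
s=cam('side'); g=s['color'].astype(int)[125:170,236:275]
# rod = gray bright vs dark drawer; print coarse min-channel map
for r in range(0,45,2): print(125+r,' '.join('%3d'%v for v in g[r,::2].min(1)))
st=robot.get_state(); T=st['tool_pos']; print(U(T),T[2])
E
```

```text
125  55  20  24 146 165 163 164 164 161 162 163 160 162 165 163 164 163 162 165 165
127  49  34  24 151 164 164 163 162 163 163 162 162 164 162 163 162 162 162 165 165
129  53  33  49 157 165 163 167 162 165 164 163 163 163 163 163 162 163 166 165 165
131  34  20  21 165 167 165 165 165 164 164 161 163 161 163 164 163 163 165 166 165
133  24  21  20 161 167 165 166 164 165 163 163 164 165 163 166 164 162 166 167 163
135  28  23  27 160 165 166 165 164 165 163 162 164 163 163 163 162 163 166 164 164
137  24  19  73 155 165 167 166 163 165 162 165 163 163 163 163 166 178 161 164 160
139  22  20  80 131 159 165 168 162 164 161 167 165 162 160 174 169 142 163 161 159
141  25  27  78  94 110 150 153 152 152 160 164 162 162 171 147 118 146 160 161 161
143  76  64  90  90  93  88  53  50  51  53  52  49  54 138 147 136 174 160 162 161
145 148 159 147  97  89  93  88  66  43  41  37  44  43 161 176 181 183 163 161 161
147  99 155 162 146  95  89  91 108 101  74  71  57  65 165 184 172 167 164 163 159
149 107 149 162 151  59  91  88  95 107 110  87  86  83 162 140 120 167 163 165 162
151 108 
[... 174 characters left out ...]
2  99  71  81  83  85  85  89  91  91  83 178 182 170 171 165 163 162
157 111 165 164  94  77  84  83  82  87  81  87  84  81 183 144 121 167 166 162 161
159 108 165 163  70  85  85  82  81  80  83  86  80  83 138 121 121 165 165 162 163
161 155 165 165  59  81  78  84  84  84  83  84  82 109 169 147 174 169 165 164 164
163 140 165 166  40  85  82  83  84  84  82  83  85 110 180 183 184 169 163 161 163
165 154 164 147  59  84  80  84  82  84  82  90  83 131 184 171 123 168 163 161 163
167 154 164 120  47  48  53  75  82  84  83  84  80 132 142 122 128 153 162 163 161
169 157 163 113  48  47  50  83  85  85  80  82  85 112 121 121 127 120 154 161 163
[-0.0258311  0.027873 ] 0.1668830076927921
```

```bash
cat >> h.py <<'E'
def held2(uv,L=.087):
    from scipy.optimize import brentq
    c=cam('side'); T=np.array(robot.get_state()['tool_pos']); o,d=ray(c,uv); n=np.array([*UY,0]); p=o+d*((T-o)@n)/(d@n)
    dx=(T-p)[:2]@UX; dz=np.sqrt(max(L*L-dx*dx,0)); return U(p),p[2],'dx',dx,'axis below TCP',T[2]-p[2]-dz,'tilt',np.degrees(np.arctan2(dz,dx))
E
python3 - <<'E'
from h import *
for uv in((256.5,151.5),(257.5,152.5)): print(held2(uv))
E
```

```text
(array([-0.08668402,  0.02786133]), np.float64(0.10554509073037743), 'dx', np.float64(0.06083242854365524), 'axis below TCP', np.float64(-0.0008543442140571678), 'tilt', np.float64(45.63527625024014))
(array([-0.0898939 ,  0.02785425]), np.float64(0.10147310143021082), 'dx', np.float64(0.06403825472440307), 'axis below TCP', np.float64(0.006544072059480169), 'tilt', np.float64(42.602132540646906))
```

The tilt is about 45° and the foot is near unit (−88, 103) mm. I'll move it to the +69 mm slot mouth and start inserting.

Emit:
play_rows(
  commands=[
    [[-2,0,10,0,-1],[-3,0,25,0,-1],[-3,15,25,0,-1],[-3,30,25,0,-1],[-3,41,25,0,-1],[-3,41,25,0,-1],[-8,40,5,0,-1],[-13,40,-18,0,-1],[-16,40,-22,0,-1],[-20,40,-26,0,-1],[-23,39,-30,0,-1],[-23,39,-30,0,-1]],
  ],
)

```text
time: 13.88
tool_pos: [0.6312, -0.1704, 0.1319]
ee_rot: [-0.0, -0.039, 0.999, 0.0]
ft_force: [0.7, 0.1, -1.3]
finger_gap: 0.0122
grasp_force: 99.0
```

```bash
python3 - <<'E'
from h import *
st=robot.get_state(); print(st['tool_pos'],U(st['tool_pos']),st['ft_force'])
s=cam('side'); t=cam('top'); a=s['color'][100:190,210:310,::-1]; b=t['color'][150:240,320:420,::-1]
cv2.imwrite('pics/ins1.png',np.hstack([cv2.resize(x,(400,360),interpolation=cv2.INTER_CUBIC) for x in(a,b)]))
E
```

```text
[ 0.63116686 -0.17036615  0.13193707] [-0.04451092  0.06901832] [ 0.7250536   0.1250964  -1.30607152]
```

View pics/ins1.png

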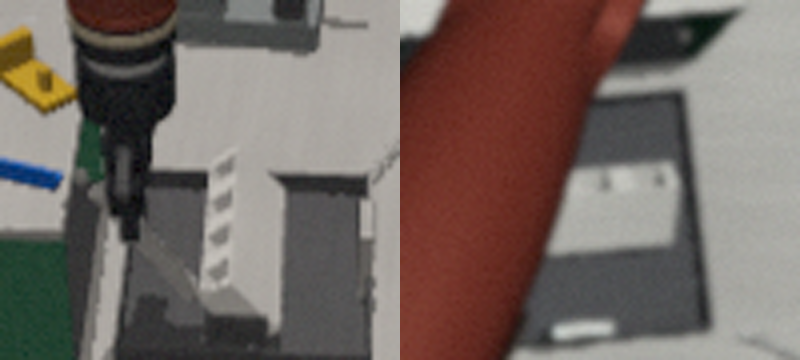

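The side crop shows the foot at about (203,290), while the nearest slot mouth is at (218,272), so it looks slightly low or short of the mouth. I'll check by projection.

```bash
cat >> h.py <<'E'
def rk(xr,y,zr): # rack coords (m) -> world
    s,c_=np.sin(np.radians(40)),np.cos(np.radians(40)); x=-.15+zr*s+xr*c_; z=.024+zr*c_-xr*s
    return np.array([*W(x,y),z])
E
python3 - <<'E'
from h import *
s=cam('side'); P=lambda p:((proj(s,p)-[210,100]+.5)*4).round(0)
for y in(-.069,-.023,.023,.069): print(y,P(rk(0,y,.06)))
print('outer corners L near/far',P(rk(-.016,.085,.06)),P(rk(.016,.085,.06)),'R',P(rk(-.016,-.085,.06)),P(rk(.016,-.085,.06)))
for uv in((200,290),(205,295)): print(held2((210+uv[0]/4-.4,100+uv[1]/4-.4)))
E
```

```text
-0.069 [224. 170.]
-0.023 [221. 204.]
0.023 [219. 239.]
0.069 [216. 275.]
outer corners L near/far [230. 279.] [200. 297.] R [238. 150.] [210. 168.]
(array([-0.09832111,  0.06869807]), np.float64(0.0524453962980882), 'dx', np.float64(0.05481209968871812), 'axis below TCP', np.float64(0.013132796919237605), 'tilt', np.float64(50.94809685262944))
(array([-0.1023775 ,  0.06870383]), np.float64(0.047143172069524564), 'dx', np.float64(0.058840992887985805), 'axis below TCP', np.float64(0.021871970411363045), 'tilt', np.float64(47.442229382427186))
```

Emit:
play_rows(
  commands=[
    [[6,0,10,0,-1],[6,0,30,0,-1],[4,0,34,0,-1],[-1,0,32,0,-1],[-1,0,31,0,-1],[-1,0,31,0,-1]],
  ],
)

```text
time: 14.63
tool_pos: [0.6298, -0.1702, 0.1619]
ee_rot: [-0.001, -0.039, 0.999, 0.0]
ft_force: [-0.0, -0.3, -1.6]
finger_gap: 0.0124
grasp_force: 99.0
```

```bash
python3 - <<'E'
from h import *
s=cam('side'); T=robot.get_state()['tool_pos']; print(U(T),T[2])
g=s['color'].astype(int)
u0,v0=proj(s,[*W(-.099,.069),.083]).astype(int); print(u0,v0)
for r in range(v0-14,v0+14,2): print(r,' '.join('%3d'%v for v in g[r,u0-20:u0+20:2].min(1)))
print(range(u0-20,u0+20,2))
E
```

```text
[-0.04574323  0.06937114] 0.16192794510663716
259 165
151 118  25  26  88  88  82  80  81  77  82  80 121 148 122 142 168 163 161 159 161
153 154 110  65  94  90  86  86  83  79  81  81 128 169 168 180 167 162 161 161 160
155 160 154  51  87  89  92  85  84  82  82  81 151 183 181 167 165 166 159 162 164
157 161 146  49  79  91  89  86  89  82  83  79 164 171 131 148 166 162 160 160 162
159 163 130  73  78  74  92  90  91  94  83  81 158 120 118 160 164 162 161 162 163
161 160 122  74  79  82  77  89  90  94 111  87 163 154 160 179 161 162 163 165 162
163 163 111  74  80  79  83  82  87  90  98 112 164 181 182 178 164 161 160 165 160
165 162  95  78  78  77  81  82  83  90  89 116 175 181 144 165 164 161 160 160 162
167 163  75  75  80  77  80  81  81  85  91  91 158 124 116 163 161 161 161 160 159
169 165  60  79  79  81  81  85  80  84  84  82 156 128 137 168 159 162 160 161 160
171 160  51  83  81  80  77  82  80  86  79  82 153 171 150 140 157 156 159 157 158
173 147  47  79  83  77  81  81  79  84  80  90 137 121 119 121 124 155 160 160 160
175 134  68  82  57  50  52  49  72  83  80  85 116 117 114 116 121 120 157 160 159
177 122  69  82  58  47  46  50  84  80  82  80  79 113 116 120 120 119 124 155 158
range(239, 279, 2)
```

The measured foot tip is at about (259,165), which matches the predicted pre-mouth point. I'll insert along the slot axis.

Emit:
play_rows(
  commands=[
    [[-4,0,-5,0,-1],[-8,-1,-10,0,-1],[-13,-1,-15,0,-1],[-17,-1,-20,0,-1],[-21,-2,-25,0,-1],[-21,-2,-25,0,-1]],
  ],
)

```text
time: 15.18
tool_pos: [0.6081, -0.1722, 0.1366]
ee_rot: [-0.001, -0.039, 0.999, 0.001]
ft_force: [-1.2, -0.0, -1.7]
finger_gap: 0.0125
grasp_force: 99.3
```

Emit:
play_rows(
  commands=[
    [[-4,0,-5,0,-1],[-8,-1,-10,0,-1],[-8,-1,-10,0,-1]],
  ],
)

```text
time: 15.43
tool_pos: [0.6005, -0.1734, 0.1272]
ee_rot: [-0.001, -0.039, 0.999, 0.0]
ft_force: [-2.3, -0.2, -0.7]
finger_gap: 0.0125
grasp_force: 99.2
```

Emit:
play_rows(
  commands=[
    [[-4,0,-5,0,-1],[-8,-1,-10,0,-1],[-8,-1,-10,0,-1]],
  ],
)

```text
time: 15.68
tool_pos: [0.5926, -0.1744, 0.1172]
ee_rot: [-0.001, -0.039, 0.999, 0.0]
ft_force: [-2.1, -1.7, -1.0]
finger_gap: 0.0122
grasp_force: 99.2
```

Emit:
play_rows(
  commands=[
    [[-3,0,-4,0,-1],[-5,0,-7,0,-1],[-5,0,-7,0,-1]],
  ],
)

```text
time: 15.93
tool_pos: [0.5881, -0.1743, 0.1106]
ee_rot: [-0.0, -0.039, 0.999, 0.0]
ft_force: [-1.8, -0.5, -0.2]
finger_gap: 0.0122
grasp_force: 99.4
```

Emit:
play_rows(
  commands=[
    [[-2,0,-2,0,-1],[-3,0,-4,0,-1],[-3,0,-4,0,-1]],
  ],
)

```text
time: 16.18
tool_pos: [0.5854, -0.1743, 0.107]
ee_rot: [-0.0, -0.039, 0.999, 0.0]
ft_force: [-2.5, -0.5, 0.8]
finger_gap: 0.012
grasp_force: 99.4
```

Emit:
play_rows(
  commands=[
    [[0,4,0,0,-1],[-1,10,0,0,-1],[-1,10,0,0,-1]],
  ],
)

```text
time: 16.43
tool_pos: [0.5852, -0.1672, 0.1074]
ee_rot: [0.0, -0.038, 0.999, -0.004]
ft_force: [1.1, -17.7, -5.9]
finger_gap: 0.0125
grasp_force: 98.7
```

The lateral push was resisted after 6 mm, so the rod is in the slot. I'll centre, release and lift.

Emit:
play_rows(
  commands=[
    [[1,-10,0,0,-1],[1,-10,0,0,-1],[1,-10,0,0,-0.2],[1,-10,0,0,-0.2],[1,-10,0,0,-0.2],[1,-10,0,0,-0.2],[1,-10,0,0,-0.2],[1,-10,10,0,-0.2],[1,-10,40,0,-0.2],[1,-10,80,0,-0.2],[1,-10,100,0,-0.2]],
  ],
)

```text
time: 17.35
tool_pos: [0.5865, -0.1747, 0.2125]
ee_rot: [0.002, -0.039, 0.999, -0.001]
ft_force: [0.7, -0.6, 0.7]
finger_gap: 0.0342
grasp_force: 0.0
```

Emit:
play_rows(
  commands=[
    [[-40,40,20,0,1],[-80,80,20,0,1],[-100,120,20,0,1],[-110,160,20,0,1],[-110,200,20,0,1],[-110,240,20,0,1],[-110,280,20,0,1],[-110,320,20,0,1],[-110,320,20,0,1],[-110,320,20,0,1]],
  ],
)

```text
time: 18.18
tool_pos: [0.475, 0.1498, 0.2284]
ee_rot: [0.001, -0.041, 0.999, 0.001]
ft_force: [0.3, -0.1, -0.2]
finger_gap: 0.0854
grasp_force: 0.0
```

```bash
python3 - <<'E'
from h import *
st=robot.get_state(); q=st['ee_rot']; print(st['tool_pos'],np.degrees(2*np.arctan2(q[2],q[1])))
s=cam('side'); t=cam('top')
a=s['color'][100:190,210:310,::-1]; b=t['color'][150:240,320:420,::-1]
cv2.imwrite('pics/ins2.png',np.hstack([cv2.resize(x,(400,360),interpolation=cv2.INTER_CUBIC) for x in(a,b)]))
for r in rods(t,(172,168,254,262)): print('rod',r[0].round(4),'%.1f %.3f'%r[1:3])
np.save('side_r1.npy',s['color'])
P=lambda p:((proj(s,p)-[210,100]+.5)*4).round(0)
print('knob end',P(rk(0,.069,.13)),P(rk(0,.069,.12)))
E
```

```text
[0.47498596 0.14977304 0.22840086] 184.74063210805178
rod [0.4641 0.3455] -10.4 0.124
knob end [159. 222.] [168. 230.]
```

View pics/ins2.png

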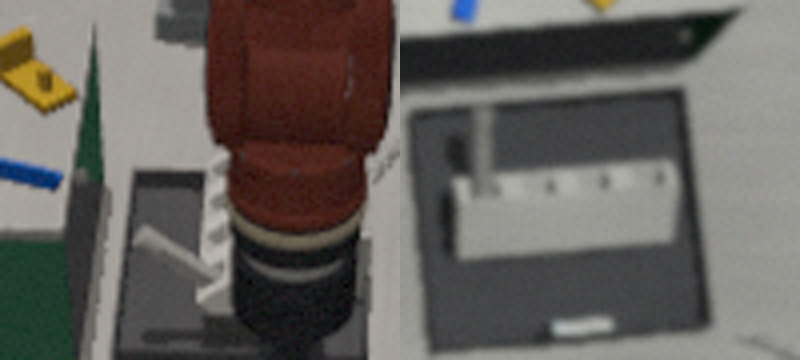

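The top crop shows the rod standing in the left slot, with its knob leaning away at (482,108). I'll seat it by tapping later. Next is rod A.

Emit:
play_rows(
  commands=[
    [[4,40,0,-7,1],[4,80,0,-14,1],[4,120,0,-15.2,1],[4,160,0,-15.2,1],[4,193,0,-15.2,1],[4,193,0,-15.2,1],[4,193,-40,-15.2,1],[4,193,-80,-15.2,1],[4,193,-120,-15.2,1],[4,193,-160,-15.2,1],[4,193,-190,-15.2,1],[4,193,-202,-15.2,1],[4,193,-202,-15.2,1],[4,193,-202,-15.2,-1],[4,193,-202,-15.2,-1],[4,193,-202,-15.2,-1],[4,193,-202,-15.2,-1],[4,193,-202,-15.2,-1],[4,193,-202,-15.2,-1],[4,193,-202,-15.2,-1]],
  ],
)

```text
time: 19.95
tool_pos: [0.4803, 0.3391, 0.0264]
ee_rot: [0.001, 0.093, 0.996, 0.001]
ft_force: [0.2, 0.5, 6.1]
finger_gap: 0.0123
grasp_force: 61.3
```

Emit:
play_rows(
  commands=[
    [[0,0,20,0,-1],[0,0,50,0,-1],[0,0,90,0,-1],[0,0,130,5,-1],[0,0,170,10,-1],[0,0,209,15.3,-1],[12,-40,209,15.3,-1],[24,-80,209,15.3,-1],[36,-120,209,15.3,-1],[48,-160,209,15.3,-1],[60,-200,209,15.3,-1],[72,-239,209,15.3,-1],[84,-278,209,15.3,-1],[96,-317,209,15.3,-1],[108,-356,209,15.3,-1],[119,-395,209,15.3,-1],[131,-434,209,15.3,-1],[143,-473,209,15.3,-1],[153,-510,209,15.3,-1],[164,-535,209,15.3,-1]],
  ],
)

```text
time: 21.62
tool_pos: [0.6434, -0.1999, 0.2336]
ee_rot: [-0.0, -0.039, 0.999, -0.0]
ft_force: [-0.1, 0.1, -1.1]
finger_gap: 0.0122
grasp_force: 60.5
```

Emit:
play_rows(
  commands=[
    [[0,-15,0,0,-1],[0,-15,0,0,-1],[0,-15,0,0,-1]],
  ],
)

```text
time: 21.87
tool_pos: [0.6432, -0.2114, 0.2338]
ee_rot: [-0.001, -0.039, 0.999, 0.001]
ft_force: [-0.8, 0.4, -0.9]
finger_gap: 0.0122
grasp_force: 60.5
```

```bash
python3 - <<'E'
from h import *
st=robot.get_state(); q=st['ee_rot']; print(st['tool_pos'],U(st['tool_pos']),np.degrees(2*np.arctan2(q[2],q[1])))
t=cam('top')
for r in rods(t,(172,168,254,262)): print('rod',r[0].round(4),'%.1f %.3f'%r[1:3])
E
```

```text
[ 0.64321457 -0.21137979  0.23378823] [-0.03582779  0.02716297] 184.5249519685099
rod [0.4702 0.1724] -7.1 0.130
```

Emit:
play_rows(
  commands=[
    [[0,0,-15,0,-1],[0,0,-28,0,-1],[0,0,-31,0,-1],[0,0,-34,0,-1],[0,0,-37,0,-1],[0,0,-40,0,-1],[0,0,-42,0,-1],[0,0,-44,0,-1],[0,0,-46,0,-1],[0,0,-48,0,-1],[0,0,-50,0,-1],[0,0,-52,0,-1],[1,0,-54,0,-1],[1,0,-56,0,-1],[1,0,-56,0,-1]],
  ],
)

```text
time: 23.17
tool_pos: [0.6441, -0.2123, 0.1815]
ee_rot: [0.0, -0.04, 0.999, -0.002]
ft_force: [-13.5, -2.0, 14.0]
finger_gap: 0.0123
grasp_force: 68.8
```

Emit:
play_rows(
  commands=[
    [[1,0,-2,0,-1],[1,0,-4,0,-1],[2,0,-6,0,-1],[3,0,-8,0,-1],[3,0,-10,0,-1],[4,0,-12,0,-1],[4,0,-12,0,-1]],
  ],
)

```text
time: 23.75
tool_pos: [0.6472, -0.2122, 0.1689]
ee_rot: [-0.001, -0.039, 0.999, -0.001]
ft_force: [-17.1, -1.8, 12.4]
finger_gap: 0.0123
grasp_force: 79.6
```

```bash
python3 - <<'E'
from h import *
s=cam('side'); g=s['color'].astype(int)
T=robot.get_state()['tool_pos']; print(U(T),T[2])
u0,v0=proj(s,[T[0]-.055*UX[0],T[1]-.055*UX[1],T[2]-.08]).astype(int); print(u0,v0)
for r in range(v0-18,v0+10,2): print(r,' '.join('%3d'%v for v in g[r,u0-20:u0+20:2].min(1)))
print(range(u0-20,u0+20,2))
E
```

```text
[-0.03194822  0.02603164] 0.1689009012305033
256 155
137  76  25  22  79 157 166 163 166 165 162 165 162 163 163 163 167 176 162 163 162
139  79  29  27  88 102 150 165 163 167 161 168 163 161 164 179 154 164 162 161 161
141  77  15  15  85  96  99 140 153 153 161 165 163 163 169 130 121 165 162 162 159
143 134 140 130 114  92  94 100  95  68  55  48  52  50 158 125 138 167 162 161 160
145 150 161 161 137  73  89  88 100 115 110  51  42  43 157 176 185 173 162 162 162
147  99 157 165 126  63  79  96  91  94 114 129  82  67 180 182 152 164 163 162 162
149 102 151 163 110  80  80  81  87  91  91 111 141 106 169 124 119 164 165 163 160
151 107 155 161  95  79  85  77  87  83  97  95 104  94 158 118 137 169 165 163 162
153 107 155 164  88  77  81  79  81  82  84  87  90 108 167 172 185 170 166 165 163
155 107 164 162  64  83  80  81  84  85  86  84  78 124 184 183 161 170 164 163 163
157 109 166 162  54  83 100  87  83  79  82  84  83 134 174 141 134 169 167 164 164
159 107 164 154  52  93 109 107  98  77  82  86  80 155 133 122 133 169 164 164 163
161 157 164 141  56  81  94 103 101  94  89  84  82 134 168 165 182 167 165 165 165
163 142 165 124  66  78  78  94  83  95  95  94  94 122 178 184 185 166 164 162 165
range(236, 276, 2)
```

Emit:
play_rows(
  commands=[
    [[1,0,-2,0,-1],[1,0,-4,0,-1],[2,0,-6,0,-1],[2,0,-6,0,-1]],
  ],
)

```text
time: 24.13
tool_pos: [0.6493, -0.2121, 0.1633]
ee_rot: [-0.001, -0.04, 0.999, -0.001]
ft_force: [-17.8, -1.2, 14.5]
finger_gap: 0.0121
grasp_force: 87.5
```

Emit:
play_rows(
  commands=[
    [[-3,-25,30,0,-1],[-3,-25,40,0,-1],[-3,-25,40,0,-1],[-3,-25,40,0,-1]],
  ],
)

```text
time: 24.47
tool_pos: [0.6483, -0.2365, 0.2014]
ee_rot: [0.001, -0.04, 0.999, -0.0]
ft_force: [-0.7, -0.0, -2.0]
finger_gap: 0.012
grasp_force: 84.6
```

```bash
python3 - <<'E'
from h import *
s=cam('side'); T=robot.get_state()['tool_pos']; print(U(T),T[2])
save(s,'held.png',6,(215,80,315,170))
E
```

```text
[-0.03316412  0.0023171 ] 0.20013221719610483
```

View pics/held.png

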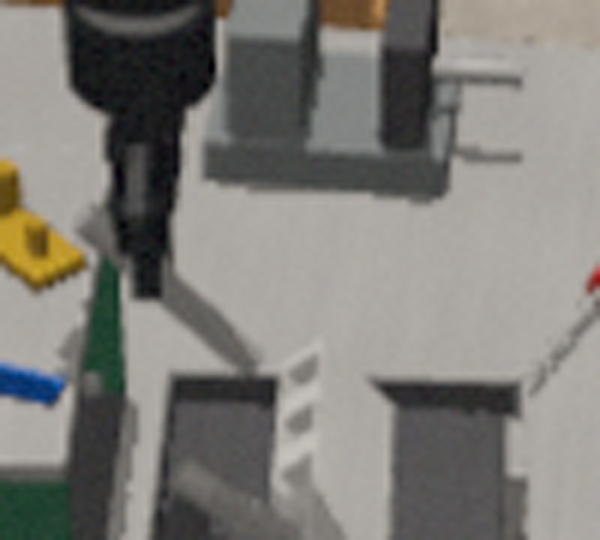

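The held rod's foot is at (248,366) and its knob end at about (95,222).

```bash
cat >> h.py <<'E'
def plane(uv):
    c=cam('side'); T=np.array(robot.get_state()['tool_pos']); o,d=ray(c,uv); n=np.array([*UY,0]); p=o+d*((T-o)@n)/(d@n)
    return np.array([U(p)[0],p[2]]), p
E
python3 - <<'E'
from h import *
T=robot.get_state()['tool_pos']; t=np.array([U(T)[0],T[2]])
f=plane((215+248/6-.4,80+366/6-.4))[0]; k=plane((215+97/6-.4,80+225/6-.4))[0]
d=k-f; print('foot-TCP',f-t,'knob-TCP',k-t,'len',np.linalg.norm(d),'tilt',np.degrees(np.arctan2(d[1],d[0])))
print(held2((215+248/6-.4,80+366/6-.4),.081))
E
```

```text
foot-TCP [-0.05065068 -0.06951047] knob-TCP [0.02693809 0.02039161] len 0.11875353035274612 tilt 49.20460887872883
(array([-0.08382509,  0.00280107]), np.float64(0.13073652862595475), 'dx', np.float64(0.05016949574141265), 'axis below TCP', np.float64(0.004641185637173459), 'tilt', np.float64(51.72938319987613))
```

Emit:
play_rows(
  commands=[
    [[-6,-36,0,0,-1],[-12,-72,0,0,-1],[-12,-72,0,0,-1],[-12,-72,-25,0,-1],[-12,-72,-49,0,-1],[-12,-72,-49,0,-1],[-16,-73,-54,0,-1],[-20,-73,-59,0,-1],[-25,-73,-64,0,-1],[-29,-74,-69,0,-1],[-33,-74,-74,0,-1],[-33,-74,-74,0,-1]],
  ],
)

```text
time: 25.67
tool_pos: [0.6138, -0.3103, 0.1258]
ee_rot: [-0.0, -0.04, 0.999, 0.0]
ft_force: [0.0, 0.1, -1.1]
finger_gap: 0.0123
grasp_force: 84.6
```

Emit:
play_rows(
  commands=[
    [[-4,0,-5,0,-1],[-8,-1,-10,0,-1],[-12,-1,-15,0,-1],[-12,-1,-15,0,-1]],
  ],
)

```text
time: 26.0
tool_pos: [0.6014, -0.311, 0.1098]
ee_rot: [-0.001, -0.04, 0.999, 0.001]
ft_force: [-1.0, 0.4, 0.1]
finger_gap: 0.012
grasp_force: 84.6
```

Emit:
play_rows(
  commands=[
    [[-4,0,-5,0,-1],[-8,-1,-10,0,-1],[-8,-1,-10,0,-1]],
  ],
)

```text
time: 26.25
tool_pos: [0.5936, -0.3122, 0.0999]
ee_rot: [-0.001, -0.04, 0.999, 0.001]
ft_force: [-0.1, 0.0, -1.1]
finger_gap: 0.0118
grasp_force: 84.6
```

Emit:
play_rows(
  commands=[
    [[-2,0,-3,0,-1],[-4,0,-5,0,-1],[-4,0,-5,0,-1]],
  ],
)

```text
time: 26.5
tool_pos: [0.591, -0.3126, 0.0968]
ee_rot: [0.001, -0.04, 0.999, -0.0]
ft_force: [2.6, -0.4, -1.2]
finger_gap: 0.0123
grasp_force: 84.7
```

Emit:
play_rows(
  commands=[
    [[0,4,0,0,-1],[-1,10,0,0,-1],[-1,10,0,0,-1]],
  ],
)

```text
time: 26.75
tool_pos: [0.5904, -0.3054, 0.0971]
ee_rot: [0.001, -0.039, 0.999, -0.004]
ft_force: [3.8, -16.2, -5.8]
finger_gap: 0.0124
grasp_force: 84.2
```

The second rod is in its slot. I'll release it and go to rod B.

Emit:
play_rows(
  commands=[
    [[1,-10,0,0,-1],[1,-10,0,0,-1],[1,-10,0,0,-0.2],[1,-10,0,0,-0.2],[1,-10,0,0,-0.2],[1,-10,0,0,-0.2],[1,-10,0,0,-0.2],[1,-10,10,0,-0.2],[1,-10,40,0,-0.2],[1,-10,80,0,-0.2],[1,-10,115,0,-0.2],[1,-10,115,0,-0.2]],
  ],
)

```text
time: 27.75
tool_pos: [0.5929, -0.3141, 0.2212]
ee_rot: [0.004, -0.04, 0.999, -0.004]
ft_force: [0.9, 0.1, 0.7]
finger_gap: 0.0341
grasp_force: 0.0
```

Emit:
play_rows(
  commands=[
    [[-10,40,0,-6,1],[-20,80,0,-11.7,1],[-30,120,0,-11.7,1],[-40,160,0,-11.7,1],[-50,200,0,-11.7,1],[-59,240,0,-11.7,1],[-68,280,0,-11.7,1],[-77,320,0,-11.7,1],[-86,360,0,-11.7,1],[-95,400,0,-11.7,1],[-105,430,0,-11.7,1],[-105,430,0,-11.7,1],[-105,430,0,-11.7,1]],
  ],
)

```text
time: 28.83
tool_pos: [0.4853, 0.1191, 0.2121]
ee_rot: [0.001, 0.06, 0.998, 0.0]
ft_force: [0.0, 0.3, -0.1]
finger_gap: 0.0856
grasp_force: 0.0
```

```bash
python3 - <<'E'
from h import *
st=robot.get_state(); q=st['ee_rot']; print(st['tool_pos'],np.degrees(2*np.arctan2(q[2],q[1])))
s=cam('side'); t=cam('top')
for r in rods(t,(172,168,254,262),90): print('rod',r[0].round(4),'%.1f %.3f'%r[1:3])
for n,c in(('side',s),):
    g=c['color']; m=np.zeros(g.shape[:2],bool); m[240:345,185:325]=g[240:345,185:325].min(2)>110
    for k in blobs(m,40):
        r=cv2.minAreaRect(k); print(n,np.round(r[0],1),np.round(r[1],1),onz(c,r[0],.009).round(4))
E
```

```text
[0.48526631 0.11914399 0.21211509] 173.06436260437582
side [322. 319.] [50.  4.] [0.3464 0.3309 0.009 ]
side [254.5 292. ] [104. 139.] [0.5331 0.267  0.009 ]
```

```bash
python3 - <<'E'
from h import *
s=cam('side'); g=s['color'].astype(int); m=np.array([.4702,.1724]); a=np.array([np.cos(np.radians(-7.1)),np.sin(np.radians(-7.1))]); n=np.array([-a[1],a[0]])
for off in(-.02,-.01,0,.01,.02):
    print(off,[int(g[tuple(proj(s,[*(m+a*t+n*off),.009])[::-1].round().astype(int))].min()) for t in np.arange(-.08,.081,.01)])
E
```

```text
-0.02 [23, 26, 13, 14, 17, 18, 13, 23, 11, 23, 17, 24, 29, 38, 34, 36, 34]
-0.01 [22, 21, 86, 80, 95, 86, 97, 98, 89, 84, 110, 91, 136, 152, 154, 31, 42]
0 [20, 26, 109, 110, 99, 99, 108, 107, 95, 102, 105, 89, 120, 152, 136, 36, 40]
0.01 [20, 26, 57, 77, 101, 87, 62, 72, 102, 60, 62, 75, 58, 65, 76, 32, 37]
0.02 [32, 22, 18, 21, 26, 12, 25, 20, 21, 19, 22, 24, 29, 35, 37, 35, 37]
```

Rod B has not moved. I'll grasp it.

Emit:
play_rows(
  commands=[
    [[0,30,0,0,1],[0,51,0,0,1],[0,51,-40,0,1],[0,51,-80,0,1],[0,51,-120,0,1],[0,51,-155,0,1],[0,51,-178,0,1],[0,51,-185,0,1],[0,51,-185,0,1],[0,51,-185,0,-1],[0,51,-185,0,-1],[0,51,-185,0,-1],[0,51,-185,0,-1],[0,51,-185,0,-1],[0,51,-185,0,-1],[0,51,-185,0,-1]],
  ],
)

```text
time: 30.32
tool_pos: [0.4862, 0.1688, 0.0272]
ee_rot: [0.001, 0.062, 0.998, 0.0]
ft_force: [-0.1, 0.3, 5.8]
finger_gap: 0.012
grasp_force: 61.2
```

Emit:
play_rows(
  commands=[
    [[0,0,20,0,-1],[0,0,50,0,-1],[0,0,90,0,-1],[0,0,130,6,-1],[0,0,170,11.7,-1],[0,0,207,11.7,-1],[16,-38,207,11.7,-1],[32,-76,207,11.7,-1],[48,-114,207,11.7,-1],[64,-152,207,11.7,-1],[80,-190,207,11.7,-1],[96,-228,207,11.7,-1],[112,-266,207,11.7,-1],[128,-304,207,11.7,-1],[144,-342,207,11.7,-1],[153,-365,207,11.7,-1],[157,-380,207,11.7,-1],[157,-380,207,11.7,-1],[157,-380,207,11.7,-1]],
  ],
)

```text
time: 31.9
tool_pos: [0.6424, -0.2119, 0.2323]
ee_rot: [-0.001, -0.039, 0.999, 0.001]
ft_force: [-0.4, 1.0, -1.5]
finger_gap: 0.0121
grasp_force: 60.3
```

Emit:
play_rows(
  commands=[
    [[0,0,-15,0,-1],[0,0,-28,0,-1],[0,0,-31,0,-1],[0,0,-34,0,-1],[0,0,-37,0,-1],[0,0,-40,0,-1],[0,0,-42,0,-1],[0,0,-44,0,-1],[0,0,-46,0,-1],[0,0,-48,0,-1],[0,0,-50,0,-1],[0,0,-52,0,-1],[1,0,-54,0,-1],[1,0,-56,0,-1],[1,0,-56,0,-1]],
  ],
)

```text
time: 33.15
tool_pos: [0.643, -0.2121, 0.1803]
ee_rot: [-0.0, -0.04, 0.999, -0.001]
ft_force: [-12.7, -0.6, 12.4]
finger_gap: 0.012
grasp_force: 68.2
```

Emit:
play_rows(
  commands=[
    [[1,0,-2,0,-1],[1,0,-4,0,-1],[2,0,-6,0,-1],[3,0,-8,0,-1],[3,0,-10,0,-1],[4,0,-12,0,-1],[4,0,-12,0,-1]],
  ],
)

```text
time: 33.73
tool_pos: [0.6463, -0.212, 0.1681]
ee_rot: [-0.001, -0.04, 0.999, -0.001]
ft_force: [-17.0, -1.9, 12.9]
finger_gap: 0.012
grasp_force: 77.7
```

Emit:
play_rows(
  commands=[
    [[1,0,-2,0,-1],[1,0,-4,0,-1],[2,0,-6,0,-1],[2,0,-6,0,-1]],
  ],
)

```text
time: 34.07
tool_pos: [0.6486, -0.2119, 0.1626]
ee_rot: [-0.0, -0.04, 0.999, -0.001]
ft_force: [-17.0, -0.7, 14.4]
finger_gap: 0.0122
grasp_force: 85.4
```

Emit:
play_rows(
  commands=[
    [[-3,-25,30,0,-1],[-3,-25,40,0,-1],[-3,-25,40,0,-1],[-3,-25,40,0,-1]],
  ],
)

```text
time: 34.4
tool_pos: [0.6473, -0.2364, 0.2005]
ee_rot: [0.001, -0.04, 0.999, -0.0]
ft_force: [0.1, 1.1, -1.3]
finger_gap: 0.0121
grasp_force: 82.3
```

```bash
python3 - <<'E'
from h import *
s=cam('side'); t=cam('top'); T=robot.get_state()['tool_pos']; print(U(T),T[2])
a=s['color'][80:170,215:315,::-1]; b=t['color'][150:240,320:420,::-1]
cv2.imwrite('pics/held2.png',np.hstack([cv2.resize(a,(440,396),interpolation=cv2.INTER_CUBIC),cv2.resize(b,(360,396),interpolation=cv2.INTER_CUBIC)]))
g=s['color'].astype(int)
for r in range(124,150,2): print(r,' '.join('%3d'%v for v in g[r,236:276:2].min(1)))
E
```

```text
[-0.03445429  0.00280036] 0.1984175510731149
124  95  35  29  83 149 164 162 165 163 163 161 161 165 163 164 166 161 163 167 167
126 131  42  17  83 138 164 163 164 162 164 165 163 162 161 164 165 163 163 166 169
128 144  35  25  68  89 136 165 165 163 165 164 165 162 163 163 163 164 166 168 165
130 154 125 105  88  93  88 136 155 164 165 165 164 162 164 165 163 164 166 166 165
132 162 167 166 132  92  90  96 119 144 162 163 165 163 166 164 164 163 164 168 165
134 157 165 169 167 140  97  91  96 110 131 142 165 163 164 162 165 162 164 168 161
136 154 166 166 168 167 139  92  89  97 129 143 146 161 164 163 163 169 164 165 164
138 154 164 166 166 164 166 147  95  91  97 123 127 142 156 162 176 164 161 163 160
140 149 164 165 167 165 166 167 155  94  89 113 103 111 138 153 144 147 164 161 161
142 150 163 167 165 119 107 108 102  87  92  80  82  94  89 118 138 161 161 162 161
144 147 164 162 161  65  44  46  42  41  51  44  40  55  94  93 168 182 162 165 162
146 126 161 161 161  53  51  47  51  52  49  37  42  41 151 183 184 171 162 163 162
148  98 152 164 148  52  86  85  83  84  83  86  81  83 172 172 139 171 161 164 162
```

View pics/held2.png

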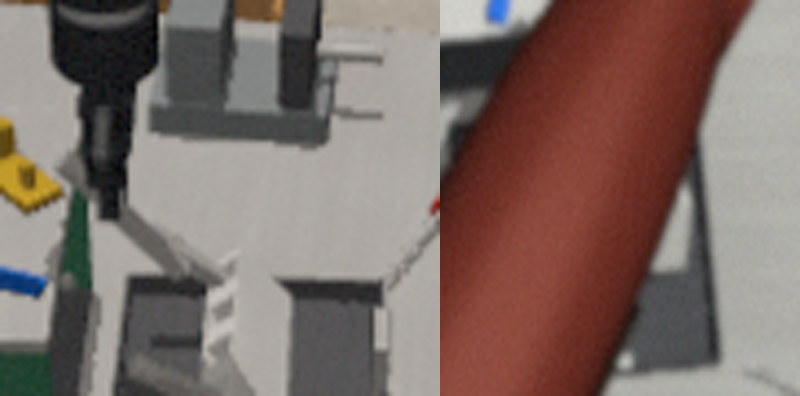

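The side crop shows the third rod held at the same tilt, with its foot at (182,270). I'll insert it at +23 mm.

Emit:
play_rows(
  commands=[
    [[-9,10,0,0,-1],[-18,19,0,0,-1],[-18,19,0,0,-1],[-18,19,-25,0,-1],[-18,19,-48,0,-1],[-18,19,-48,0,-1],[-22,18,-53,0,-1],[-26,18,-58,0,-1],[-31,18,-63,0,-1],[-35,17,-68,0,-1],[-39,17,-73,0,-1],[-39,17,-73,0,-1]],
  ],
)

```text
time: 35.5
tool_pos: [0.6066, -0.2193, 0.1255]
ee_rot: [-0.001, -0.04, 0.999, 0.0]
ft_force: [-0.3, -0.1, -1.5]
finger_gap: 0.0123
grasp_force: 82.3
```

Emit:
play_rows(
  commands=[
    [[-4,0,-5,0,-1],[-8,-1,-10,0,-1],[-12,-1,-15,0,-1],[-12,-1,-15,0,-1]],
  ],
)

```text
time: 35.83
tool_pos: [0.5944, -0.2201, 0.1099]
ee_rot: [-0.001, -0.04, 0.999, 0.001]
ft_force: [-0.2, -0.0, -1.8]
finger_gap: 0.0123
grasp_force: 82.3
```

Emit:
play_rows(
  commands=[
    [[-4,0,-5,0,-1],[-8,-1,-10,0,-1],[-8,-1,-10,0,-1]],
  ],
)

```text
time: 36.08
tool_pos: [0.5865, -0.2212, 0.1]
ee_rot: [-0.001, -0.04, 0.999, 0.001]
ft_force: [-1.0, -0.4, -2.6]
finger_gap: 0.012
grasp_force: 82.3
```

Emit:
play_rows(
  commands=[
    [[-2,0,-3,0,-1],[-4,0,-5,0,-1],[-4,0,-5,0,-1]],
  ],
)

```text
time: 36.33
tool_pos: [0.5837, -0.2214, 0.0963]
ee_rot: [0.0, -0.04, 0.999, -0.0]
ft_force: [-0.2, 0.3, -1.7]
finger_gap: 0.0123
grasp_force: 82.6
```

Emit:
play_rows(
  commands=[
    [[0,-4,0,0,-1],[1,-10,0,0,-1],[1,-10,0,0,-1]],
  ],
)

```text
time: 36.58
tool_pos: [0.5842, -0.2272, 0.0963]
ee_rot: [-0.0, -0.041, 0.999, 0.005]
ft_force: [-2.8, 22.2, 9.6]
finger_gap: 0.0119
grasp_force: 83.8
```

It is in the slot. I'll push it down to the floor before releasing.

Emit:
play_rows(
  commands=[
    [[-1,10,0,0,-1],[-1,10,0,0,-1],[-3,10,-2,0,-1],[-4,10,-4,0,-1],[-4,10,-4,0,-1]],
  ],
)

```text
time: 37.0
tool_pos: [0.5837, -0.2218, 0.0957]
ee_rot: [0.004, -0.04, 0.999, -0.001]
ft_force: [7.1, 7.1, 15.0]
finger_gap: 0.0124
grasp_force: 84.3
```

Emit:
play_rows(
  commands=[
    [[-2,0,-2,0,-1],[-3,0,-4,0,-1],[-3,0,-4,0,-1]],
  ],
)

```text
time: 37.25
tool_pos: [0.5838, -0.2226, 0.0952]
ee_rot: [0.008, -0.041, 0.999, -0.002]
ft_force: [13.2, 9.8, 26.5]
finger_gap: 0.0125
grasp_force: 85.8
```

The third rod is bottomed. I'll release, close the fingers, and gently tap the knobs to confirm that all three are seated.

Emit:
play_rows(
  commands=[
    [[4,2,4,0,-1],[4,2,4,0,-0.4],[4,2,4,0,-0.4],[4,2,4,0,-0.4],[4,2,4,0,-0.4],[4,2,4,0,-0.4],[4,2,12,0,-0.4],[4,2,40,0,-0.4],[4,2,75,0,-0.4],[4,2,75,0,-1],[4,2,75,0,-1],[4,2,75,0,-1],[4,2,75,0,-1],[4,2,75,0,-1]],
  ],
)

```text
time: 38.42
tool_pos: [0.581, -0.219, 0.162]
ee_rot: [-0.001, -0.04, 0.999, 0.001]
ft_force: [-0.6, 0.6, 0.1]
finger_gap: -0.0001
grasp_force: 0.0
```

```bash
python3 - <<'E'
from h import *
T=robot.get_state()['tool_pos']; print(U(T),T)
for y in(.023,.069,-.069): print(y,((W(-.062,y)-T[:2])*1000).round(1))
s=cam('side'); g=s['color']; np.save('side_r3.npy',g)
gi=g.astype(int)
for r in range(134,176,2): print(r,' '.join('%3d'%v for v in gi[r,236:276:2].min(1)))
E
```

```text
[-0.09842912  0.02458789] [ 0.58102804 -0.21902141  0.16199812]
0.023 [36.4  1.4]
0.069 [32.7 47.2]
-0.069 [ 43.9 -90.3]
134 158 165 166 166 167 159 115 117 133 131  38  31  23  10 118 162 160 162 163 161
136 154 164 165 166 165 166 129  92 108 105  62  26  18  22 149 159 166 165 164 163
138 154 165 163 163 162 164 164 157 123  87  94  47  21  56 148 176 160 158 161 160
140 148 164 162 165 162 164 164 160 161 146 104  55  25  51 145 139 145 162 161 159
142 148 162 163 162 121 106 106 104 106 117 102  55  24  53 115 140 157 160 161 162
144 144 160 162 162  69  37  39  39  40  39  42  52  56  92  92 166 182 160 162 161
146 123 160 162 158  49  52 110 134  65  52  39  40  39 148 181 182 168 162 162 161
148 101 151 161 147  41  87 141 133 128  92  84  76  79 170 171 138 169 163 165 162
150 102 151 161 142  72  89  97 105 107  97  91  85  82 150 124 120 164 163 164 162
152 106 153 163 126  65  86  79  83  93  86  92  87  83 161 132 126 176 166 163 160
154 107 159 161 113  74  78  83  80  91  90  91  92  90 139 133 132 175 166 162 160
156 108 162 162 100  77  80  83  65  59  67  88  87  93 100 126 120 124 164 163 160
158 105 164 164  81  79  79  79  46  51  46  71  88  92  94  93 117 124 136 166 163
160 140 164 161  67  79  98  83  83  78  84  83  85  89  90  93 113 123 119 158 162
162 132 163 163  58 116 117 104  97  82  83  83  82  88 107 120 131 123 118 137 162
164 155 163 156  43 121 112 100 102  98  93  81  85 102 129 125 124 121 120 117 154
166 154 163 145  60  83  76  87  91  88  92  97  96 101 127 123 122 120 116 119 119
168 153 163 123  68  82  83  82  81  82  81  85  90  94  99 108 121 123 116 117 117
170 160 162 121  75  80  86  81  78  75  91  82  85  86  92 104 127 115 118 119 117
172 160 163 100  76  81  85  83  82  81  83  86  82  94 120 127 120 117 118 119 119
174 163 161  91  78  80  82  85  57  52  49  56  52 117 121 120 117 120 117 118 116
```

Emit:
play_rows(
  commands=[
    [[36,1,0,0,-1],[36,1,0,0,-1],[36,1,-10,0,-1],[36,1,-14,0,-1],[36,1,-17,0,-1],[36,1,-20,0,-1],[36,1,-20,0,-1]],
  ],
)

```text
time: 39.05
tool_pos: [0.618, -0.2187, 0.1445]
ee_rot: [0.001, -0.04, 0.999, -0.001]
ft_force: [1.4, 0.6, 3.3]
finger_gap: -0.0003
grasp_force: 1.6
```

Emit:
play_rows(
  commands=[
    [[0,0,-2,0,-1],[0,0,-4,0,-1],[0,0,-4,0,-1]],
  ],
)

```text
time: 39.3
tool_pos: [0.6194, -0.2191, 0.1423]
ee_rot: [0.003, -0.04, 0.999, -0.001]
ft_force: [3.6, 1.7, 9.5]
finger_gap: 0.0
grasp_force: 4.8
```

Emit:
play_rows(
  commands=[
    [[0,0,-2,0,-1],[0,0,-4,0,-1],[0,0,-4,0,-1]],
  ],
)

```text
time: 39.55
tool_pos: [0.621, -0.2196, 0.1403]
ee_rot: [0.005, -0.04, 0.999, -0.002]
ft_force: [7.7, 1.2, 16.0]
finger_gap: 0.0003
grasp_force: 7.9
```

Emit:
play_rows(
  commands=[
    [[0,0,14,0,-1],[0,0,26,0,-1],[-4,46,26,0,-1],[-4,46,26,0,-1],[-4,46,14,0,-1],[-4,46,10,0,-1],[-4,46,8,0,-1],[-4,46,8,0,-1]],
  ],
)

```text
time: 40.22
tool_pos: [0.6129, -0.1729, 0.1419]
ee_rot: [-0.001, -0.039, 0.999, 0.0]
ft_force: [0.2, 0.5, 0.3]
finger_gap: -0.0001
grasp_force: 0.0
```

Emit:
play_rows(
  commands=[
    [[0,0,-2,0,-1],[0,0,-4,0,-1],[0,0,-4,0,-1]],
  ],
)

```text
time: 40.47
tool_pos: [0.6135, -0.1727, 0.1389]
ee_rot: [-0.0, -0.04, 0.999, 0.0]
ft_force: [-0.7, 0.2, -0.4]
finger_gap: -0.0001
grasp_force: 0.0
```

Emit:
play_rows(
  commands=[
    [[0,0,-2,0,-1],[0,0,-4,0,-1],[0,0,-4,0,-1]],
  ],
)

```text
time: 40.72
tool_pos: [0.6135, -0.1723, 0.1349]
ee_rot: [-0.0, -0.04, 0.999, 0.0]
ft_force: [-0.5, -0.6, -0.6]
finger_gap: -0.0
grasp_force: 0.0
```

Emit:
play_rows(
  commands=[
    [[0,0,-3,0,-1],[0,0,-6,0,-1],[0,0,-6,0,-1]],
  ],
)

```text
time: 40.97
tool_pos: [0.6133, -0.1722, 0.1285]
ee_rot: [-0.0, -0.04, 0.999, 0.0]
ft_force: [-0.7, -0.2, 0.2]
finger_gap: -0.0001
grasp_force: 0.0
```

Emit:
play_rows(
  commands=[
    [[0,0,-3,0,-1],[0,0,-5,0,-1],[0,0,-5,0,-1]],
  ],
)

```text
time: 41.22
tool_pos: [0.6138, -0.1728, 0.1244]
ee_rot: [0.0, -0.04, 0.999, -0.0]
ft_force: [-0.7, -2.0, 2.4]
finger_gap: 0.0
grasp_force: 1.4
```

Emit:
play_rows(
  commands=[
    [[0,0,-3,0,-1],[0,0,-4,0,-1],[0,0,-4,0,-1]],
  ],
)

```text
time: 41.47
tool_pos: [0.6143, -0.1735, 0.1214]
ee_rot: [0.001, -0.04, 0.999, -0.001]
ft_force: [-1.1, -4.9, 6.0]
finger_gap: -0.0002
grasp_force: 3.2
```

Contact on the +69 rod came lower than on the third rod, so it may be leaning. I'll back off and look at it clearly from both cameras.

Emit:
play_rows(
  commands=[
    [[0,0,30,0,-1],[0,0,70,0,-1],[0,0,110,0,-1],[0,0,130,0,-1],[-30,-35,130,0,-1],[-60,-70,130,0,-1],[-90,-105,130,0,-1],[-120,-140,130,0,-1],[-150,-170,130,0,-1],[-180,-200,130,0,-1],[-210,-230,130,0,-1],[-240,-260,130,0,-1],[-270,-290,130,0,-1],[-300,-310,130,0,-1],[-330,-330,130,0,-1],[-340,-340,130,0,-1],[-340,-340,130,0,-1]],
  ],
)

```text
time: 42.88
tool_pos: [0.2698, -0.515, 0.2496]
ee_rot: [-0.0, -0.037, 0.999, 0.0]
ft_force: [-0.3, -0.1, -1.1]
finger_gap: -0.0001
grasp_force: 0.0
```

```bash
python3 - <<'E'
from h import *
s=cam('side'); t=cam('top'); np.save('s_l.npy',s['color']); np.save('t_l.npy',t['color'])
a=s['color'][110:200,225:305,::-1]; b=t['color'][165:235,325:405,::-1]
cv2.imwrite('pics/look.png',np.hstack([cv2.resize(a,(400,450),interpolation=cv2.INTER_CUBIC),cv2.resize(b,(400,450),interpolation=cv2.INTER_CUBIC)]))
print(robot.get_state()['tool_pos'])
E
```

```text
[ 0.27294811 -0.51262365  0.24991886]
```

View pics/look.png

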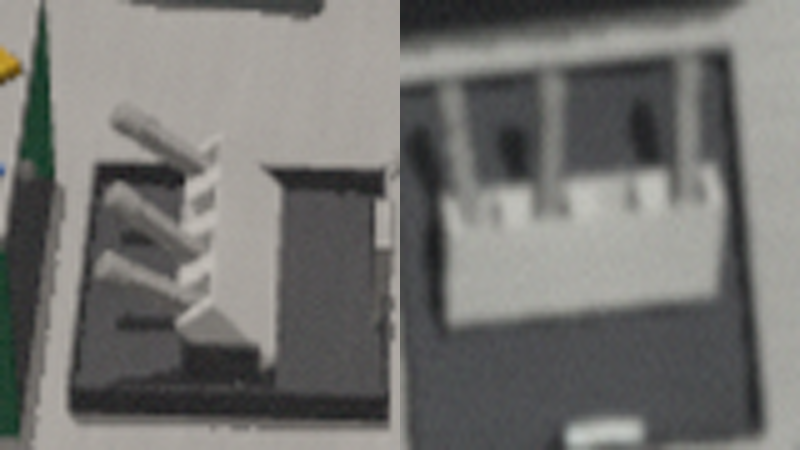

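The crops show all three rods in their slots. The side-view knob ends are at (120,112), (113,192) and (103,263), and the top-view ends are at (688,58), (552,75) and (450,85). I'll triangulate them into the rack frame.

```bash
python3 - <<'E'
from h import *
s=cam('side'); t=cam('top'); S,C=np.sin(np.radians(40)),np.cos(np.radians(40))
def R(p):
    u=U(p); dx,dz=u[0]+.15,p[2]-.024; return np.array([dx*C-dz*S,u[1],dx*S+dz*C])*1000
sp={-69:(118,112),23:(113,192),69:(103,263)}; tp={-69:(688,58),23:(552,75),69:(450,85)}
for y in sp:
    a=(225+sp[y][0]/5-.4,110+sp[y][1]/5-.4); b=(325+(tp[y][0]-400)/5-.4,165+tp[y][1]/6.43-.4)
    p,e=tri(s,a,t,b); print(y,'err %.4f'%e,'rack',R(p).round(1), 'world',p.round(4))
    # mouth: shaft crosses
E
```

```text
-69 err 0.0033 rack [ 20.  -70.3 129.5] world [ 0.6355 -0.3097  0.1104]
23 err 0.0045 rack [ 16.2  20.2 130.4] world [ 0.6259 -0.2198  0.1135]
69 err 0.0042 rack [ 20.6  86.5 127.9] world [ 0.6223 -0.1535  0.1088]
```

All three knob ends sit at 128–130 mm along the slot axis, and fully down is 130. I'll tap the two outer rods lightly to make sure, then go to the tab.

Emit:
play_rows(
  commands=[
    [[36,20,0,0,-1],[72,40,0,0,-1],[108,60,0,0,-1],[144,80,0,0,-1],[180,100,0,0,-1],[216,120,0,0,-1],[252,140,0,0,-1],[288,160,0,0,-1],[324,180,-20,0,-1],[354,202,-60,0,-1],[357,202,-95,0,-1],[357,202,-105,0,-1],[357,202,-110,0,-1],[357,202,-110,0,-1]],
  ],
)

```text
time: 44.25
tool_pos: [0.6317, -0.3077, 0.1393]
ee_rot: [-0.0, -0.042, 0.999, 0.001]
ft_force: [-0.3, -0.3, 0.5]
finger_gap: 0.0001
grasp_force: 0.0
```

Emit:
play_rows(
  commands=[
    [[0,0,-2,0,-1],[0,0,-4,0,-1],[0,0,-4,0,-1]],
  ],
)

```text
time: 44.5
tool_pos: [0.6317, -0.3101, 0.1379]
ee_rot: [0.001, -0.04, 0.999, -0.0]
ft_force: [1.3, 1.9, 6.1]
finger_gap: 0.0001
grasp_force: 2.7
```

Emit:
play_rows(
  commands=[
    [[0,0,-2,0,-1],[0,0,-4,0,-1],[0,0,-4,0,-1]],
  ],
)

```text
time: 44.75
tool_pos: [0.6325, -0.3108, 0.1364]
ee_rot: [0.003, -0.04, 0.999, -0.001]
ft_force: [0.8, 2.5, 16.5]
finger_gap: -0.0001
grasp_force: 8.1
```

Emit:
play_rows(
  commands=[
    [[0,0,-2,0,-1],[0,0,-3,0,-1],[0,0,-3,0,-1]],
  ],
)

```text
time: 45.0
tool_pos: [0.633, -0.3112, 0.1355]
ee_rot: [0.004, -0.04, 0.999, -0.002]
ft_force: [-1.5, 4.8, 26.0]
finger_gap: 0.0001
grasp_force: 13.0
```

Emit:
play_rows(
  commands=[
    [[0,0,20,0,-1],[0,0,50,0,-1],[-3,40,50,0,-1],[-6,80,50,0,-1],[-9,120,50,0,-1],[-13,156,50,0,-1],[-13,156,50,0,-1],[-13,156,25,0,-1],[-13,156,12,0,-1],[-13,156,10,0,-1],[-13,156,10,0,-1]],
  ],
)

```text
time: 45.92
tool_pos: [0.6171, -0.1544, 0.1386]
ee_rot: [-0.001, -0.04, 0.999, 0.0]
ft_force: [-0.2, 0.5, 0.2]
finger_gap: -0.0
grasp_force: 0.0
```

Emit:
play_rows(
  commands=[
    [[0,0,-2,0,-1],[0,0,-4,0,-1],[0,0,-4,0,-1]],
  ],
)

```text
time: 46.17
tool_pos: [0.6183, -0.155, 0.1366]
ee_rot: [0.001, -0.04, 0.999, -0.0]
ft_force: [-0.6, 1.0, 6.4]
finger_gap: -0.0003
grasp_force: 2.7
```

Emit:
play_rows(
  commands=[
    [[0,0,-2,0,-1],[0,0,-4,0,-1],[0,0,-4,0,-1]],
  ],
)

```text
time: 46.42
tool_pos: [0.6193, -0.1553, 0.1351]
ee_rot: [0.002, -0.04, 0.999, -0.001]
ft_force: [-2.4, 1.9, 17.3]
finger_gap: 0.0001
grasp_force: 8.7
```

All three are firmly seated, with contact at the same height. Now I'll push the drawer home.

Emit:
play_rows(
  commands=[
    [[0,0,20,0,-1],[0,0,60,0,-1],[-35,-17,75,0,-1],[-70,-34,75,0,-1],[-105,-51,75,0,-1],[-140,-68,75,0,-1],[-175,-85,75,0,-1],[-205,-103,75,0,-1],[-207,-103,75,0,-1],[-207,-103,75,0,-1],[-207,-103,40,0,-1],[-207,-103,5,0,-1],[-207,-103,-30,0,-1],[-207,-103,-56,0,-1],[-207,-103,-56,0,-1]],
  ],
)

```text
time: 47.67
tool_pos: [0.4091, -0.2542, 0.07]
ee_rot: [-0.003, -0.04, 0.999, 0.003]
ft_force: [-1.2, 1.2, -0.3]
finger_gap: -0.0002
grasp_force: 0.0
```

```bash
python3 - <<'E'
from h import *
T=robot.get_state()['tool_pos']; print(T,U(T),((W(-.100,0)-T[:2])*1000).round(1))
E
```

```text
[ 0.40905987 -0.25422353  0.06998642] [-0.27268506  0.00344289] [172.4  10.6]
```

Emit:
play_rows(
  commands=[
    [[10,1,0,0,-1],[17,1,0,0,-1],[22,2,0,0,-1],[28,2,0,0,-1],[36,3,0,0,-1],[46,4,0,0,-1],[56,4,0,0,-1],[66,5,0,0,-1],[76,6,0,0,-1],[86,7,0,0,-1],[96,8,0,0,-1],[106,8,0,0,-1],[116,9,0,0,-1],[126,10,0,0,-1],[136,11,0,0,-1],[145,12,0,0,-1],[153,12,0,0,-1],[160,13,0,0,-1],[165,13,0,0,-1],[168,13,0,0,-1]],
  ],
)

```text
time: 49.33
tool_pos: [0.5794, -0.2441, 0.0754]
ee_rot: [0.0, -0.04, 0.999, 0.0]
ft_force: [-2.2, 1.2, 1.0]
finger_gap: 0.0003
grasp_force: 1.1
```

Emit:
play_rows(
  commands=[
    [[3,0,0,0,-1],[6,0,0,0,-1],[6,0,0,0,-1]],
  ],
)

```text
time: 49.58
tool_pos: [0.5852, -0.2444, 0.0753]
ee_rot: [0.0, -0.04, 0.999, 0.0]
ft_force: [-0.0, 0.3, -1.4]
finger_gap: -0.0003
grasp_force: 0.0
```

Emit:
play_rows(
  commands=[
    [[2,0,0,0,-1],[4,0,0,0,-1],[4,0,0,0,-1]],
  ],
)

```text
time: 49.83
tool_pos: [0.589, -0.2445, 0.0754]
ee_rot: [0.0, -0.04, 0.999, -0.0]
ft_force: [-0.6, -0.1, 0.1]
finger_gap: 0.0001
grasp_force: 0.2
```

Emit:
play_rows(
  commands=[
    [[2,0,0,0,-1],[4,0,0,0,-1],[4,0,0,0,-1]],
  ],
)

```text
time: 50.08
tool_pos: [0.5901, -0.2444, 0.0754]
ee_rot: [-0.003, -0.039, 0.999, 0.0]
ft_force: [-18.2, 0.9, 11.1]
finger_gap: 0.0003
grasp_force: 9.1
```

The drawer hit its home stop at unit x = −91.5 mm, where −92 was expected. I'll back off and go to the large key.

Emit:
play_rows(
  commands=[
    [[-10,-1,0,0,-1],[-25,-2,0,0,-1],[-25,-2,40,0,-1],[-25,-2,75,0,-1],[-40,35,75,0,-1],[-55,70,75,0,-1],[-70,105,75,0,-1],[-80,140,75,0,-1],[-86,175,75,0,-1],[-88,210,75,0,-1],[-88,235,75,0,-1],[-88,235,75,0,-1],[-88,235,75,0,-1]],
  ],
)

```text
time: 51.17
tool_pos: [0.505, -0.0083, 0.1507]
ee_rot: [0.001, -0.041, 0.999, -0.0]
ft_force: [-0.1, -0.1, -0.1]
finger_gap: 0.0
grasp_force: 0.0
```

```bash
python3 - <<'E'
from h import *
T=robot.get_state()['tool_pos']; print(T)
c=cam('top'); s=cam('side'); g=c['color'].astype(int)
u0,v0=proj(c,[*W(-.075,0),.078]).astype(int); m=np.zeros(g.shape[:2],bool); m[v0-8:v0+8,u0-12:u0+12]=g[v0-8:v0+8,u0-12:u0+12].min(2)>140
for k in blobs(m,8): r=cv2.boundingRect(k); q=(r[0]+r[2]/2-.5,r[1]+r[3]/2-.5); print('tab',r,U(onz(c,q,.078)))
g2=s['color'].astype(int); m=np.zeros(g.shape[:2],bool); m[200:235,240:312]=g2[200:235,240:312].max(2)<60
for k in blobs(m,8): r=cv2.minAreaRect(k); print('skey',np.round(r[0],1),np.round(r[1],1))
for p in ([.5061,-.0089],[.5699,-.012],[.442,-.0048]): print([proj(s,[*p,z]).round(1).tolist() for z in(.02,.026,.03)])
for r in rods(c,(172,168,254,262)): print('rod',r[0].round(4))
E
```

```text
[ 0.50497939 -0.00830099  0.15069413]
tab (354, 183, 13, 4) [-0.07342088 -0.00010174]
skey [296.8 221.3] [8.3 8.6]
skey [256.2 218.4] [ 3.7 12. ]
skey [276.3 218.3] [14.8 15.6]
skey [255.5 213. ] [6. 9.]
[[275.6, 217.2], [275.6, 215.8], [275.6, 214.9]]
[[255.2, 214.7], [255.2, 213.3], [255.2, 212.4]]
[[296.1, 219.9], [296.2, 218.6], [296.3, 217.7]]
```

The tab reads −73 mm, so the drawer is home. Pressing the large key.

Emit:
play_rows(
  commands=[
    [[1,0,-40,0,-1],[1,0,-75,0,-1],[1,0,-92,0,-1],[1,0,-96,0,-1],[1,0,-98,0,-1],[1,0,-98,0,-1]],
  ],
)

```text
time: 51.77
tool_pos: [0.5061, -0.0102, 0.0533]
ee_rot: [0.0, -0.039, 0.999, -0.0]
ft_force: [-1.4, 0.4, 1.9]
finger_gap: -0.0001
grasp_force: 1.1
```

Emit:
play_rows(
  commands=[
    [[0,0,-2,0,-1],[0,0,-4,0,-1],[0,0,-4,0,-1]],
  ],
)

```text
time: 52.02
tool_pos: [0.507, -0.0101, 0.05]
ee_rot: [0.001, -0.04, 0.999, -0.001]
ft_force: [-0.4, -1.9, 5.4]
finger_gap: 0.0001
grasp_force: 2.9
```

Emit:
play_rows(
  commands=[
    [[0,0,-2,0,-1],[0,0,-4,0,-1],[0,0,-4,0,-1]],
  ],
)

```text
time: 52.27
tool_pos: [0.5073, -0.0101, 0.0493]
ee_rot: [0.002, -0.04, 0.999, -0.001]
ft_force: [-16.0, 1.2, 39.3]
finger_gap: -0.0
grasp_force: 19.3
```

The large key bottomed at TCP z ≈ 0.0495. Lifting, then the middle-sized key.

Emit:
play_rows(
  commands=[
    [[0,0,20,0,-1],[0,0,40,0,-1],[30,-1,40,0,-1],[62,-3,40,0,-1],[62,-3,40,0,-1],[62,-3,40,0,-1],[62,-3,20,0,-1],[62,-3,10,0,-1],[62,-3,6,0,-1],[62,-3,4,0,-1],[62,-3,4,0,-1]],
  ],
)

```text
time: 53.18
tool_pos: [0.5667, -0.0121, 0.0499]
ee_rot: [-0.0, -0.04, 0.999, 0.0]
ft_force: [-7.8, 0.3, 11.1]
finger_gap: -0.0001
grasp_force: 5.7
```

Emit:
play_rows(
  commands=[
    [[0,0,-1,0,-1],[0,0,-2,0,-1],[0,0,-2,0,-1]],
  ],
)

```text
time: 53.43
tool_pos: [0.5669, -0.0122, 0.0496]
ee_rot: [-0.0, -0.04, 0.999, -0.0]
ft_force: [-15.1, 2.3, 26.8]
finger_gap: 0.0002
grasp_force: 13.6
```

The middle-sized key is fully down. Now the small one.

Emit:
play_rows(
  commands=[
    [[0,0,20,0,-1],[0,0,45,0,-1],[-40,2,45,0,-1],[-80,5,45,0,-1],[-115,7,45,0,-1],[-125,7,45,0,-1],[-125,7,45,0,-1],[-125,7,45,0,-1],[-125,7,25,0,-1],[-125,7,12,0,-1],[-125,7,7,0,-1],[-125,7,5,0,-1],[-125,7,4,0,-1],[-125,7,4,0,-1]],
  ],
)

```text
time: 54.6
tool_pos: [0.4429, -0.0054, 0.0509]
ee_rot: [-0.0, -0.04, 0.999, 0.0]
ft_force: [-3.0, 0.3, 3.8]
finger_gap: 0.0
grasp_force: 1.7
```

Emit:
play_rows(
  commands=[
    [[0,0,-1,0,-1],[0,0,-2,0,-1],[0,0,-2,0,-1]],
  ],
)

```text
time: 54.85
tool_pos: [0.4432, -0.0055, 0.0498]
ee_rot: [0.0, -0.04, 0.999, -0.0]
ft_force: [-6.6, 2.2, 14.5]
finger_gap: 0.0003
grasp_force: 6.6
```

Fully down. I'll lift clear, check the tab and rods one last time, and hand in.

Emit:
play_rows(
  commands=[
    [[0,0,20,0,-1],[0,0,60,0,-1],[0,0,100,0,-1],[0,0,150,0,-1],[0,0,150,0,-1],[0,0,150,0,-1],[0,0,150,0,-1],[0,0,150,0,-1]],
  ],
)

```text
time: 55.52
tool_pos: [0.4422, -0.0052, 0.1969]
ee_rot: [-0.001, -0.04, 0.999, 0.0]
ft_force: [0.5, -0.3, 0.1]
finger_gap: -0.0002
grasp_force: 0.0
```

```bash
python3 - <<'E'
from h import *
c=cam('top'); g=c['color'].astype(int)
u0,v0=proj(c,[*W(-.075,0),.078]).astype(int); m=np.zeros(g.shape[:2],bool); m[v0-8:v0+8,u0-12:u0+12]=g[v0-8:v0+8,u0-12:u0+12].min(2)>140
for k in blobs(m,8): r=cv2.boundingRect(k); print('tab',r,U(onz(c,(r[0]+r[2]/2-.5,r[1]+r[3]/2-.5),.078)))
st=robot.get_state(); print(st['tool_pos'],st['ft_force'],st['time'])
print(robot.hand_in())
E
```

```text
tab (354, 183, 13, 4) [-0.07342088 -0.00010174]
[ 0.44200423 -0.00515665  0.19666301] [-0.41545581  0.12221134 -0.56756356] 55.5667
the job is handed in; nothing more can be done
None
```

I handed the job in at 55.6 s: the three rods I found are fully down in the rack, the drawer is home, and the keys were pressed large, middle-sized, small; the rods weren't re-checked after the drawer closed.

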